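# Put the pin tin away under the rack's sprung flap

## Robot

A 6-joint arm with a two-finger parallel gripper is mounted at the origin on the work surface. World frame = base frame: x ahead of the robot, y to its left, z up, the work surface at z = 0. Lengths are in mm, angles in rad, forces in N, time in s.
With the tool pointing down it reaches from about 350 to 875 mm from the base axis. Payload 4.2 kg.
Tool frame: the origin (TCP) lies midway between the tips of the shut fingers; the grasp point (between the pads) lies 19 mm behind it; z points along the fingers, y is the line along which they close (so a half turn about z gives the same grasp; the last joint's range is limited). The gripper opens to 85 mm and grips with 20 to 120 N. Pads are 22 mm wide; open, the fingers measure 114 mm over their backs; the gripper's body (76 mm by 85 mm) begins 54 mm behind the grasp point. The pads swing forward as they close: fully open they stand 13 mm farther back than shut.
Start: joints at [1.533, 0.385, 0.008, 0, -1.194, -0.259], TCP at [182.756, 597.662, 231.312] pointing down, gripper open.
Joint ranges: [-3.14, 3.14], [-1.21, 2.06], [-1.07, 1.41], [-3.16, 2.05], [-2.99, -0.16], [-3.1, 3.1]. Speed limits (rad/s): [2.79, 2.79, 3.14, 3.14, 3.14, 3.14].

## Interface

Orientations are given as a unit quaternion [x, y, z, w].
In Python, from bench import arm gives the robot as it stands.
- The arm moves only by the tool send_rows, never from a script. Its argument "targets" is a list of rows, each an object of numbers: "gripper": the gripper command: -1 is fully open, 1 is shut, values between are in proportion; "x", "y", "z": the shift along the tool's x, y, z in cm; "ax", "ay", "az": the turn, a rotation vector about the tool's x, y, z in degrees. A call has 1 to 5 rows; each row shifts and turns the commanded pose from where the row before left it, along the tool's axes as they then stand; what a row does not reach is not made up. A row lasts 1/12 s, in which the tool goes at most 41.7 mm and 7.16 degrees, less where a joint would pass 70% of its speed; a pose out of reach is approached as far as the arm can. A call is refused whole if a number of a shift passes 4.17 or a number of a turn 7.16, either way. A call with a gripper value outside its range is refused whole. The fingers move at their own pace and stop on an object; the grip force is fixed at half the most. Time passes only in rows, so rows that do not move let the fingers close. It gives the time, the measured TCP pose, the force, the opening and the grip force at its end, in the units of the state.
- arm.read_state(): the state, without advancing time (a new reading comes with each control period).
- arm.get_image(name): name is "scene" or "side" or "wrist"; returns (picture, depth): 420x560x3 uint8, red, green, blue; 420x560 float32, mm along the optical axis (not along the pixel's ray), 0 where there is no reading.
- arm.camera_model(name): a dict with "fx", "fy", "cx", "cy" (pixels), "cam_to_world" (4x4, takes a point from camera to world coordinates). Camera axes: x right, y down, z forward; pixel columns grow to the right and rows downward; lengths in mm; the calibration is good to about 2 mm. A picture is of the moment at which its call begins: read the wrist's pose just before it. camera_model takes no time and is no camera call; for the wrist camera it gives the pose at the moment of the call.
- arm.job_done(): hands the job in; it is judged then, once.
Trained networks look in the newest picture that a camera, given by its name, has taken for a name from the list of things; names that differ only in an ending like _2 or _b are one class to them, and where a whole thing is asked for, a point or a joint stands for the part that bears it (a point fixed in the world has none). Each returns a list of dicts, best first, with "score" (0 to 1); they miss things now and then, are a little off and sometimes report something else, mostly with a low value. They report only what shows in the picture. A call takes as long as a camera call.
- arm.boxes_of(camera, thing): "rect" ([left, top, width, height] in pixels, round what is visible of it).
The state is a dict: "clock": time; "joints": joint angles; "joint_vel": joint speeds; "joint_efforts": joint torques, N m; "position": TCP position; "ee_rot": TCP orientation; "contact_force": force on the tool from outside, world axes, zero at the start; "wrist_torque": the same for the moment, N m; "gripper_width": finger opening in mm; "grasp_force": force on a finger pad.
Only numpy, scipy, OpenCV 4.12 (cv2) and the standard library are available. Lean on these libraries where they do the work, as an engineer would, in place of code of your own. Each camera call takes 0.05 s, during which the arm holds its last target. There are 200 camera calls.

## Task

Put the loose steel pin tin away in the low tin rack: push it up to the rack's entry, lift the sprung clear flap by its front lip with one fingertip and, while that finger keeps it up, push the tin on with the other fingertip until the whole tin is inside, past the keeper tongue. Then draw the hand out so that the flap closes fully by itself. The tin is only pushed, never picked up or tipped over, and the other things on the table stay where they are.

Things in the scene. Friction and masses are not known exactly. Their poses are not given: they have to be found in the camera images.
- tin_rack: low grey steel rack without floor, fixed to the table. Origin: on the table, middle of the tin lane, at its entry end; +y runs along the lane into the rack, +x away from the lane's open front towards the hinge, z up. Lane: x = -23 to 22, y = 0 to 190, where a tin put away before stands fixed; front sill 6 high from y = -15, flared out to y = -45; back fence 26 high, 3 thick, leading in from y = -140
- rack_flap (a joint): angle of the flap, rad: 0 closed, grows as its front lip rises, stop at 1.35. Hinge along the rack's y, low at the back: x = 85, z = 10. Flap: clear sheet 3 thick, y = 0 to 240, up behind the hinge, then underside level at z = 40 (closed) from x = 88 to -20, then an aluminium lip out and up to x = -30. Weight and springs close it, 1.3 to 2 N at the lip; it falls shut when let go
- flap_lip (a point): corner of the flap's lip at the entry end: underside of the rolled front edge (5 thick), y = 0; the edge runs 240 from here along +y. Moves with the flap; closed, in the rack's frame: x = -30, y = 0, z = 48. A tip brought under the edge over the sill from the front and raised lifts the flap. Axes as the flap's (closed: the rack's)
- keeper (a point): middle of the lower edge of the keeper tongue, an aluminium tab 18 wide (x -6 to 12), 3 thick, that hangs from the flap at its entry end and shuts the lane. Moves with the flap; closed, in the rack's frame: x = 3, y = 0, z = 26. It clears the tin when the flap is raised by 0.14 rad or more; finger tips that reach no farther than x = -6 pass in front of it
- pin_tin: plain steel tin, loose, 38 (its x) by 48 (its y) by 34 high, 90 to 165 g, on the table beside the back fence's lead-in, before the entry, roughly in line with the lane. Origin: centre of its underside
- weight_a: round cast pattern weight, 66 diameter, 25 high with a knob to 43; near the rack, leave alone. Origin: centre of underside
- weight_b: another such weight farther off, leave alone. Origin: centre of underside
- spool_a: thread spool standing upright, 38 diameter, 52 high; near the rack, leave alone. Origin: centre of underside
- spool_b: another such spool farther off, leave alone. Origin: centre of underside
- eraser: white eraser 18 x 42 x 12 off to one side, leave alone. Origin: centre of underside
- chalk: white square of tailor's chalk 45 x 45 x 8 off to one side, leave alone. Origin: centre of underside

How it is judged:
By the outcome, as a careful person would: the job done as asked, in the order asked, and still so for the second after the job is handed in, with the robot touching nothing.
It also fails if it takes over 64 s, if anything falls off the work surface, if the arm or the gripper's body presses on something with over 40 N, if the wrist force passes 120 N, or if a joint passes its speed limit or range.

## Working session

There is one attempt and no reset: what is moved stays moved. The work goes in short steps, Python scripts to look and compute and a tool call to move; the robot and the scene stay as the last step left them, time stands still between calls to the robot, and variables do not carry over. Pictures are saved under pics/ and viewed, at most 10 in all, crops included, and the job is handed in when it is done.

Besides the shell and the picture viewer there is one more tool, called after "Call:" by a JSON object that holds its "fn" and its "kwargs". send_rows: Moves the arm, as the interface text tells. Its arguments: {"type":"object","properties":{"targets":{"type":"array"}},"required":["targets"]}

```bash
mkdir -p pics; ls; cat > h.py <<'E'
from bench import arm
import numpy as np, cv2
def shot(cam,name):
    im,d=arm.get_image(cam); m=arm.camera_model(cam)
    cv2.imwrite(f'pics/{name}.png',im[:,:,::-1]); np.savez(f'pics/{name}.npz',im=im,d=d,T=np.array(m['cam_to_world']),k=[m['fx'],m['fy'],m['cx'],m['cy']])
    return im,d
def cloud(name):
    z=np.load(f'pics/{name}.npz'); d=z['d']; fx,fy,cx,cy=z['k']
    v,u=np.mgrid[:d.shape[0],:d.shape[1]]
    P=np.stack([(u-cx)/fx*d,(v-cy)/fy*d,d,np.ones_like(d)],-1)@z['T'].T
    P=P[...,:3]; P[d==0]=np.nan
    return P,z['im']
def st():
    s=arm.read_state(); print({k:np.round(s[k],3).tolist() for k in ['clock','joints','position','ee_rot','contact_force','gripper_width','grasp_force']})
    return s
E
python3 - <<'E'
from h import *
st()
for c in ['scene','side']:
    shot(c,c+'0'); P,im=cloud(c+'0')
    for t in ['tin_rack','pin_tin','rack_flap','flap_lip','keeper','weight_a','spool_a','eraser','chalk']:
        for b in arm.boxes_of(c,t)[:3]:
            l,tp,w,h=b['rect']; u,v=int(l+w/2),int(tp+h/2)
            print(c,t,round(b['score'],2),np.round(b['rect']).tolist(),np.round(P[min(v,419),min(u,559)]).tolist())
a=cv2.imread('pics/scene0.png');b=cv2.imread('pics/side0.png')
E
```

```text
pics
{'clock': 0.0, 'joints': [1.533, 0.386, 0.007, -0.001, -1.194, -0.259], 'position': [182.588, 597.112, 230.219], 'ee_rot': [0.989, -0.148, -0.0, 0.001], 'contact_force': [-0.475, 0.117, 0.797], 'gripper_width': 85.551, 'grasp_force': 0.0}
scene tin_rack 0.69 [209.0, 194.0, 143.0, 109.0] [626.0, -49.0, 44.0]
scene pin_tin 0.78 [204.0, 260.0, 28.0, 29.0] [575.0, -190.0, 35.0]
scene pin_tin 0.53 [243.0, 193.0, 112.0, 88.0] [635.0, 5.0, 45.0]
scene rack_flap 0.97 [246.0, 193.0, 110.0, 87.0] [635.0, 11.0, 44.0]
scene flap_lip 0.59 [247.0, 192.0, 107.0, 86.0] [629.0, 16.0, 43.0]
scene flap_lip 0.51 [68.0, 313.0, 41.0, 33.0] [495.0, -438.0, 25.0]
scene keeper 0.76 [248.0, 193.0, 107.0, 85.0] [632.0, 15.0, 43.0]
scene keeper 0.7 [91.0, 366.0, 36.0, 28.0] [600.0, -459.0, 11.0]
scene weight_a 0.59 [68.0, 315.0, 41.0, 32.0] [500.0, -440.0, 26.0]
scene weight_a 0.58 [271.0, 186.0, 20.0, 17.0] [484.0, 100.0, 29.0]
scene spool_a 0.75 [141.0, 284.0, 23.0, 24.0] [531.0, -318.0, 43.0]
scene spool_a 0.65 [343.0, 139.0, 8.0, 17.0] [477.0, 407.0, 32.0]
scene chalk 0.95 [90.0, 367.0, 36.0, 28.0] [601.0, -460.0, 6.0]
side tin_rack 0.89 [218.0, 172.0, 81.0, 95.0] [623.0, 22.0, 41.0]
side pin_tin 0.71 [315.0, 144.0, 9.0, 20.0] [515.0, -301.0, 40.0]
side pin_tin 0.62 [287.0, 172.0, 15.0, 21.0] [562.0, -160.0, 32.0]
side rack_flap 0.88 [219.0, 188.0, 72.0, 74.0] [625.0, 43.0, 41.0]
side flap_lip 0.64 [219.0, 190.0, 74.0, 70.0] [618.0, 47.0, 44.0]
side keeper 0.81 [217.0, 187.0, 74.0, 72.0] [625.0, 41.0, 47.0]
side weight_a 0.84 [327.0, 128.0, 20.0, 20.0] [479.0, -412.0, 30.0]
side weight_a 0.64 [285.0, 250.0, 27.0, 26.0] [481.0, 127.0, 30.0]
side weight_a 0.39 [210.0, 363.0, 25.0, 16.0] [574.0, 441.0, 12.0]
side spool_a 0.9 [260.0, 363.0, 18.0, 26.0] [470.0, 442.0, 54.0]
side chalk 0.72 [283.0, 251.0, 32.0, 26.0] [481.0, 128.0, 27.0]
side chalk 0.4 [298.0, 127.0, 13.0, 8.0] [597.0, -450.0, 8.0]
```

View pics/scene0.png

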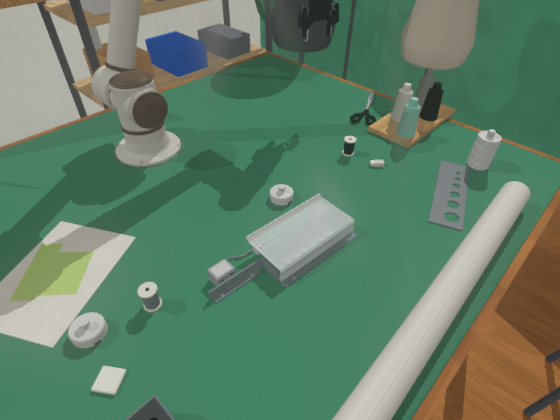

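View pics/side0.png

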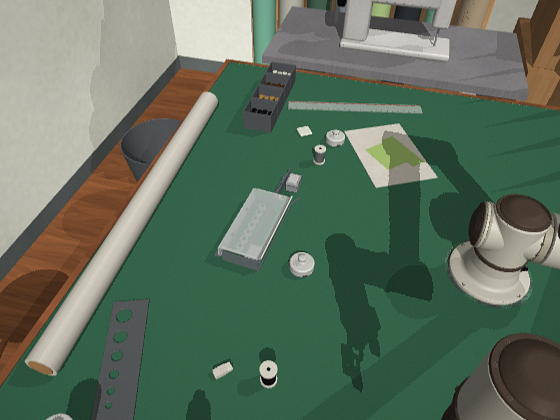

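The rack is at about (300,240) px in the scene view. The tin is at (221,271) beside the lead-in fence, weight_a at (281,195) in front of the rack, and the spools are clear of it. Next I'll move the wrist camera over the entry.

```bash
python3 - <<'E'
from h import *
from scipy.spatial.transform import Rotation as R
for n,(u0,u1,v0,v1) in [('scene0',(195,365,180,310)),('side0',(205,310,165,275))]:
    P,im=cloud(n); Q=P[v0:v1,u0:u1].reshape(-1,3); Q=Q[np.isfinite(Q[:,2])]
    F=Q[(Q[:,2]>36)&(Q[:,2]<60)&(Q[:,1]>-120)]
    print(n,len(F),cv2.minAreaRect(F[:,:2].astype(np.float32)),np.percentile(F,[2,50,98],axis=0).round().tolist())
    T=Q[(Q[:,2]>26)&(Q[:,2]<45)&(Q[:,1]<-140)]
    print(len(T),cv2.minAreaRect(T[:,:2].astype(np.float32)))
s=arm.read_state(); r=R.from_quat(s['ee_rot'])
print((r.inv().apply(np.array([500,-60,330])-s['position'])/10).round(2), r.as_matrix().round(3))
m=np.array(arm.camera_model('wrist')['cam_to_world']); print((m[:3,3]-s['position']).round(), m[:3,:3].round(2))
E
```

```text
scene0 4173 ((570.9528198242188, 35.55377960205078), (245.01483154296875, 227.6733856201172), 85.52790832519531) [[556.0, -87.0, 39.0], [622.0, 19.0, 43.0], [685.0, 144.0, 51.0]]
388 ((573.3017578125, -182.2110137939453), (87.54576873779297, 50.39528274536133), 85.92228698730469)
side0 2997 ((570.5950927734375, 36.71295928955078), (250.55889892578125, 226.5687255859375), 85.2076644897461) [[554.0, -84.0, 39.0], [621.0, 47.0, 44.0], [683.0, 152.0, 52.0]]
181 ((573.0816040039062, -182.7176971435547), (80.1660385131836, 50.40474319458008), 85.91386413574219)
[49.57 53.61 -9.87] [[ 0.956 -0.292  0.   ]
 [-0.292 -0.956  0.   ]
 [ 0.    -0.    -1.   ]]
[ 77. -24. 144.] [[-0.29 -0.91 -0.3 ]
 [-0.96  0.28  0.09]
 [-0.    0.31 -0.95]]
```

Call:
{"fn": "send_rows", "kwargs": {"targets": [{"x": 2.7,"y": 2.9,"z": -0.8,"gripper": -1},{"x": 2.7,"y": 2.9,"z": -0.8,"gripper": -1},{"x": 2.7,"y": 2.9,"z": -0.8,"gripper": -1},{"x": 2.7,"y": 2.9,"z": -0.8,"gripper": -1},{"x": 2.7,"y": 2.9,"z": -0.8,"gripper": -1}]}}

```text
$.targets[0]: bad value
```

Call:
{"fn": "send_rows", "kwargs": {"targets": [{"x": 2.7,"y": 2.9,"z": -0.8,"gripper": -1},{"x": 2.7,"y": 2.9,"z": -0.8,"gripper": -1},{"x": 2.7,"y": 2.9,"z": -0.8,"gripper": -1},{"x": 2.7,"y": 2.9,"z": -0.8,"gripper": -1},{"x": 2.7,"y": 2.9,"z": -0.8,"gripper": -1}]}}

```text
$.targets[0]: bad value
```

Call:
{"fn": "send_rows", "kwargs": {"targets": [{"x": 2.7,"y": 2.9,"z": -0.5,"gripper": -1},{"x": 2.7,"y": 2.9,"z": -0.5,"gripper": -1},{"x": 2.7,"y": 2.9,"z": -0.5,"gripper": -1},{"x": 2.7,"y": 2.9,"gripper": 1},{"x": 2.7,"y": 2.9,"gripper": 1}]}}

```text
$.targets[0]: bad value
```

Call:
{"fn": "send_rows", "kwargs": {"targets": [{"x": 2.7,"y": 2.9,"gripper": 1},{"x": 2.7,"y": 2.9,"gripper": 1},{"x": 2.0,"y": 2.0,"gripper": 1},{"gripper": 1},{"gripper": 1}]}}

```text
$.targets[0]: bad value
```

```bash
python3 - <<'E'
from h import *
st(); shot('wrist','w0'); P,im=cloud('w0')
for t in ['tin_rack','pin_tin','rack_flap','flap_lip','keeper','weight_a']:
    for b in arm.boxes_of('wrist',t)[:2]:
        l,tp,w,h=b['rect']; u,v=int(l+w/2),int(tp+h/2)
        print(t,round(b['score'],2),np.round(b['rect']).tolist(),np.round(P[min(v,419),min(u,559)]).tolist())
E
```

```text
{'clock': 1.0, 'joints': [1.533, 0.385, 0.008, 0.0, -1.194, -0.259], 'position': [182.773, 597.649, 231.348], 'ee_rot': [0.989, -0.148, 0.0, -0.0], 'contact_force': [0.104, -1.018, 0.114], 'gripper_width': 85.775, 'grasp_force': 0.0}
```

View pics/w0.png

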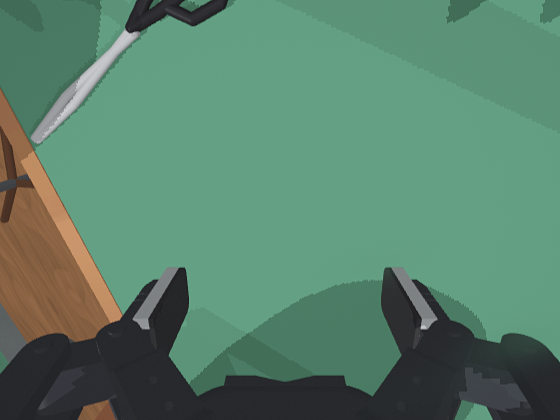

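The picture shows bare table and the open fingers at about (165,300) and (405,300) px. The rows were refused, probably because every key is required.

Call:
{"fn": "send_rows", "kwargs": {"targets": [{"x": 2.7,"y": 2.9,"z": -0.8,"ax": 0,"ay": 0,"az": 0,"gripper": -1},{"x": 2.7,"y": 2.9,"z": -0.8,"ax": 0,"ay": 0,"az": 0,"gripper": -1},{"x": 2.7,"y": 2.9,"z": -0.8,"ax": 0,"ay": 0,"az": 0,"gripper": -1},{"x": 2.7,"y": 2.9,"z": -0.8,"ax": 0,"ay": 0,"az": 0,"gripper": -1},{"x": 2.7,"y": 2.9,"z": -0.8,"ax": 0,"ay": 0,"az": 0,"gripper": -1}]}}

```text
clock: 1.77
position: [269.9, 417.7, 271.7]
ee_rot: [0.989, -0.148, 0.0, -0.0]
contact_force: [1.3, 1.3, 0.3]
gripper_width: 85.3
grasp_force: 0.0
```

Call:
{"fn": "send_rows", "kwargs": {"targets": [{"x": 2.7,"y": 2.9,"z": -0.8,"ax": 0,"ay": 0,"az": 0,"gripper": -1},{"x": 2.7,"y": 2.9,"z": -0.8,"ax": 0,"ay": 0,"az": 0,"gripper": -1},{"x": 2.7,"y": 2.9,"z": -0.8,"ax": 0,"ay": 0,"az": 0,"gripper": -1},{"x": 2.7,"y": 2.9,"z": -0.8,"ax": 0,"ay": 0,"az": 0,"gripper": -1},{"x": 2.7,"y": 2.9,"z": -0.8,"ax": 0,"ay": 0,"az": 0,"gripper": -1}]}}

```text
clock: 2.18
position: [356.4, 239.5, 312.1]
ee_rot: [0.989, -0.147, 0.0, -0.001]
contact_force: [0.9, 1.0, -0.2]
gripper_width: 85.7
grasp_force: 0.0
```

Call:
{"fn": "send_rows", "kwargs": {"targets": [{"x": 2.8,"y": 2.9,"z": -0.5,"ax": 0,"ay": 0,"az": 0,"gripper": -1},{"x": 2.8,"y": 2.9,"z": -0.5,"ax": 0,"ay": 0,"az": 0,"gripper": -1},{"x": 2.8,"y": 2.9,"z": -0.5,"ax": 0,"ay": 0,"az": 0,"gripper": -1},{"x": 2.8,"y": 2.9,"z": -0.5,"ax": 0,"ay": 0,"az": 0,"gripper": -1},{"x": 2.8,"y": 2.9,"z": -0.5,"ax": 0,"ay": 0,"az": 0,"gripper": -1}]}}

```text
clock: 2.6
position: [448.0, 59.8, 337.1]
ee_rot: [0.989, -0.148, 0.001, -0.0]
contact_force: [0.7, 1.0, 0.4]
gripper_width: 85.5
grasp_force: 0.0
```

Call:
{"fn": "send_rows", "kwargs": {"targets": [{"x": 2.8,"y": 2.8,"z": 0,"ax": 0,"ay": 0,"az": -4,"gripper": 1},{"x": 2.8,"y": 2.8,"z": 0,"ax": 0,"ay": 0,"az": -4,"gripper": 1},{"x": 2.8,"y": 2.8,"z": 0,"ax": 0,"ay": 0,"az": -4,"gripper": 1},{"x": 0,"y": 0,"z": 0,"ax": 0,"ay": 0,"az": 0,"gripper": 1},{"x": 0,"y": 0,"z": 0,"ax": 0,"ay": 0,"az": 0,"gripper": 1}]}}

```text
clock: 3.02
position: [510.9, -40.5, 335.4]
ee_rot: [0.999, -0.046, -0.001, 0.0]
contact_force: [0.1, 0.0, -1.5]
gripper_width: 25.4
grasp_force: 0.0
```

```bash
python3 - <<'E'
from h import *
st(); shot('wrist','w1'); P,im=cloud('w1')
for t in ['tin_rack','pin_tin','rack_flap','flap_lip','keeper','weight_a']:
    for b in arm.boxes_of('wrist',t)[:2]:
        l,tp,w,h=b['rect']; u,v=int(l+w/2),int(tp+h/2)
        print(t,round(b['score'],2),np.round(b['rect']).tolist(),np.round(P[min(v,419),min(u,559)]).tolist())
E
```

```text
{'clock': 3.017, 'joints': [0.238, 0.133, -0.076, -0.0, -1.364, 1.241], 'position': [510.947, -40.542, 335.43], 'ee_rot': [0.999, -0.046, -0.001, 0.0], 'contact_force': [0.128, 0.032, -1.501], 'gripper_width': 25.371, 'grasp_force': 0.0}
tin_rack 0.69 [111.0, 6.0, 316.0, 119.0] [622.0, -31.0, 45.0]
tin_rack 0.62 [156.0, 168.0, 49.0, 42.0] [477.0, 110.0, 27.0]
pin_tin 0.91 [358.0, 83.0, 45.0, 34.0] [571.0, -166.0, 36.0]
pin_tin 0.35 [470.0, 116.0, 50.0, 35.0] [518.0, -303.0, 53.0]
rack_flap 0.64 [111.0, 11.0, 212.0, 117.0] [624.0, 33.0, 44.0]
flap_lip 0.88 [112.0, 15.0, 205.0, 114.0] [621.0, 34.0, 45.0]
keeper 0.7 [111.0, 15.0, 210.0, 110.0] [622.0, 33.0, 45.0]
keeper 0.67 [543.0, 131.0, 16.0, 38.0] [481.0, -405.0, 14.0]
weight_a 0.94 [153.0, 168.0, 49.0, 44.0] [478.0, 110.0, 37.0]
weight_a 0.64 [360.0, 83.0, 46.0, 34.0] [571.0, -168.0, 35.0]
```

View pics/w1.png

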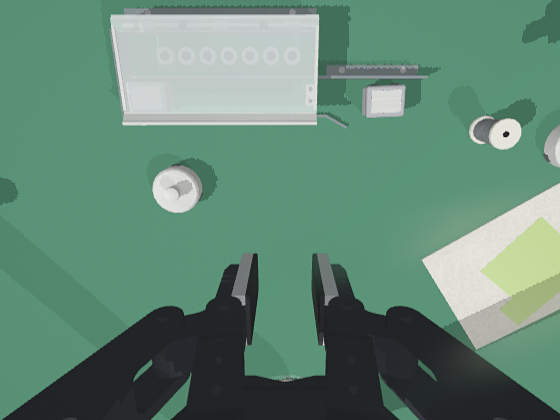

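The wrist view shows the flap's lip running from about (124,124) to (317,124) px, entry on the right. The fence lead-in runs (328,76) to (428,76), the tin is centred at about (384,101), and weight_a is at (177,189).

```bash
python3 - <<'E'
from h import *
boxes={'w1':(95,440,0,135),'scene0':(195,365,180,310),'side0':(205,310,165,275)}
for n,(u0,u1,v0,v1) in boxes.items():
    P,im=cloud(n); Q=P[v0:v1,u0:u1].reshape(-1,3); Q=Q[np.isfinite(Q[:,2])]
    F=Q[(Q[:,2]>37)&(Q[:,2]<62)&(Q[:,0]>530)&(Q[:,1]>-125)]
    pts=[]
    for y in np.arange(-70,140,10):
        B=F[abs(F[:,1]-y)<5]
        if len(B)>5: pts.append((y,np.percentile(B[:,0],3)))
    pts=np.array(pts); a,b=np.polyfit(pts[:,0],pts[:,1],1)
    for _ in range(3):
        k=abs(pts[:,1]-a*pts[:,0]-b)<3; a,b=np.polyfit(pts[k,0],pts[k,1],1)
    th=-np.arctan(a)  # rack y axis dir = (-sin, cos)
    ys=np.array([-np.sin(-0)*0]);ey=np.array([a,1])/np.hypot(a,1); ex=np.array([ey[1],-ey[0]])
    q=F[:,:2]@np.c_[ex,ey]
    lip=np.array([b,0])@ex
    sel=q[(q[:,0]>lip+5)&(q[:,0]<lip+90)]
    print(n,'yaw',np.degrees(np.arctan2(-ey[0],ey[1])).round(2),'lip ex',lip.round(1),'ey range',np.percentile(sel[:,1],[0.5,1,2,98,99,99.5]).round(1), 'x max',np.percentile(q[:,0],[98,99.5]).round(1), 'lip z',np.percentile(F[(F[:,:2]@ex<lip+6),2],[50,90]).round(1))
    G=Q[(Q[:,2]>17)&(Q[:,2]<30)]; g=G[:,:2]@np.c_[ex,ey]; 
    g=g[(g[:,0]>lip+40)&(g[:,0]<lip+75)&(g[:,1]<sel[:,1].min()-5)]
    if len(g): 
        print(' fence x-lip',np.percentile(g[:,0]-lip,[5,50,95]).round(1),'y',np.percentile(g[:,1],[1,99]).round(1), 'slope',np.polyfit(g[:,1],g[:,0],1)[0].round(3))
    T=Q[(Q[:,2]>30)&(Q[:,2]<42)&(Q[:,1]<-130)&(Q[:,0]<600)&(Q[:,1]>-220)]
    r=cv2.minAreaRect(T[:,:2].astype(np.float32)); t=T[:,:2]@np.c_[ex,ey]
    print(' tin',len(T),np.round(r[0],1),np.round(r[1],1),round(r[2],1),'z',np.median(T[:,2]).round(1),'in rack-ish x-lip',np.percentile(t[:,0]-lip,[2,98]).round(1),'ey',np.percentile(t[:,1],[2,98]).round(1))
E
```

```text
w1 yaw -4.77 lip ex 557.6 ey range [-35.9 -34.7 -32.4 200.2 202.9 206.5] x max [675.1 676.7] lip z [51.2 53.8]
 fence x-lip [42.8 51.1 52.7] y [-175.4  -44.7] slope 0.012
 tin 1215 [ 570.9 -178.7] [59.9 46.3] 88.1 z 35.7 in rack-ish x-lip [ 3.9 40.4] ey [-147.8 -101.5]
scene0 yaw -5.21 lip ex 558.1 ey range [-33.4 -32.8 -31.2 201.3 203.5 205.1] x max [676.2 677.5] lip z [48.7 52. ]
 fence x-lip [41.  52.7 54.4] y [-171.7  -40.7] slope 0.016
 tin 326 [ 568.1 -174.7] [48.8 39.5] 88.6 z 34.1 in rack-ish x-lip [ 5.2 42.8] ey [-145.5  -99.4]
side0 yaw -5.01 lip ex 557.9 ey range [-34.9 -32.8 -30.  205.7 208.9 209.9] x max [674.2 677.2] lip z [50.3 53.7]
 fence x-lip [50.1 51.4 53.7] y [-172.7  -56.2] slope 0.004
 tin 142 [ 567.9 -173.9] [54.5 38.8] 85.9 z 34.3 in rack-ish x-lip [ 4.2 41.5] ey [-147.1  -97.4]
```

```bash
cat >> h.py <<'E'
from scipy.spatial.transform import Rotation as R
O=np.array([582.8,-85.1,0]); RK=R.from_euler('z',-5,degrees=True)
def pose():
    s=arm.read_state(); p=RK.inv().apply(np.array(s['position'])-O); r=RK.inv()*R.from_quat(s['ee_rot'])
    print('t',round(s['clock'],2),'rack TCP',p.round(1),'toolx',r.as_matrix()[:,0].round(3),'tooly',r.as_matrix()[:,1].round(3),'toolz',r.as_matrix()[:,2].round(3),'F',RK.inv().apply(s['contact_force']).round(1),'w',round(s['gripper_width'],1))
    return s,p,r
def shift(tgt,p,r): # rack frame target -> tool cm
    v=(r.inv().apply(np.array(tgt)-p)/10).round(2); print('shift',v,'rows',np.linalg.norm(v)/4.1); return v
E
python3 - <<'E'
from h import *
s,p,r=pose(); shift([-47,-89.5,60],p,r)
E
```

```text
t 3.37 rack TCP [-76.6  40.8 336.8] toolx [1.    0.002 0.001] tooly [ 0.002 -1.    -0.   ] toolz [ 0.001  0.    -1.   ] F [-0.6 -0.2  0.2] w -0.1
shift [ 2.91 13.04 27.68] rows 7.496547291710173
```

Call:
{"fn": "send_rows", "kwargs": {"targets": [{"x": 0.36,"y": 2.2,"z": 2.8,"ax": 0,"ay": 0,"az": 0,"gripper": 1},{"x": 0.36,"y": 2.2,"z": 2.8,"ax": 0,"ay": 0,"az": 0,"gripper": 1},{"x": 0.36,"y": 2.2,"z": 3.3,"ax": 0,"ay": 0,"az": 0,"gripper": 1},{"x": 0.36,"y": 2.2,"z": 3.3,"ax": 0,"ay": 0,"az": 0,"gripper": 1},{"x": 0.36,"y": 2.2,"z": 3.3,"ax": 0,"ay": 0,"az": 0,"gripper": 1}]}}

```text
clock: 3.78
position: [518.8, -150.0, 180.7]
ee_rot: [0.999, -0.043, 0.001, -0.0]
contact_force: [0.5, -0.0, -0.2]
gripper_width: -0.4
grasp_force: 0.0
```

Call:
{"fn": "send_rows", "kwargs": {"targets": [{"x": 0.36,"y": 2.0,"z": 3.5,"ax": 0,"ay": 0,"az": 0,"gripper": 1},{"x": 0.36,"y": 0,"z": 3.9,"ax": 0,"ay": 0,"az": 0,"gripper": 1},{"x": 0.36,"y": 0,"z": 4.0,"ax": 0,"ay": 0,"az": 0,"gripper": 1},{"x": 0,"y": 0,"z": 3.0,"ax": 0,"ay": 0,"az": 0,"gripper": 1},{"x": 0,"y": 0,"z": 2.4,"ax": 0,"ay": 0,"az": 0,"gripper": 1}]}}

```text
clock: 4.2
position: [526.8, -170.2, 10.8]
ee_rot: [0.999, -0.043, -0.001, -0.0]
contact_force: [0.6, 0.3, 0.2]
gripper_width: 0.2
grasp_force: 0.0
```

```bash
python3 - <<'E'
from h import *
s,p,r=pose(); shift([-29,-89.5,12],p,r)
E
```

```text
t 4.2 rack TCP [-48.4 -89.7  10.8] toolx [ 1.     0.001 -0.003] tooly [ 0.001 -1.     0.   ] toolz [-0.003 -0.    -1.   ] F [0.6 0.3 0.2] w 0.2
shift [ 1.94 -0.01 -0.12] rows 0.4740813465440162
```

Call:
{"fn": "send_rows", "kwargs": {"targets": [{"x": 0.6,"y": 0,"z": -0.1,"ax": 0,"ay": 0,"az": 0,"gripper": 1},{"x": 0.5,"y": 0,"z": 0,"ax": 0,"ay": 0,"az": 0,"gripper": 1},{"x": 0.4,"y": 0,"z": 0,"ax": 0,"ay": 0,"az": 0,"gripper": 1},{"x": 0.3,"y": 0,"z": 0,"ax": 0,"ay": 0,"az": 0,"gripper": 1},{"x": 0.1,"y": 0,"z": 0,"ax": 0,"ay": 0,"az": 0,"gripper": 1}]}}

```text
clock: 4.62
position: [546.3, -172.0, 15.4]
ee_rot: [0.999, -0.044, -0.0, -0.0]
contact_force: [-4.3, 2.1, -0.0]
gripper_width: 0.1
grasp_force: 2.1
```

Call:
{"fn": "send_rows", "kwargs": {"targets": [{"x": -1.5,"y": 0,"z": 0,"ax": 0,"ay": 0,"az": 0,"gripper": 1},{"x": -1.0,"y": 2.0,"z": 0,"ax": 0,"ay": 0,"az": 0,"gripper": 1},{"x": 0,"y": 3.6,"z": 0,"ax": 0,"ay": 0,"az": 0,"gripper": 1},{"x": 2.5,"y": 0,"z": 0,"ax": 0,"ay": 0,"az": 0,"gripper": 1},{"x": 2.8,"y": 0,"z": 0,"ax": 0,"ay": 0,"az": 0,"gripper": 1}]}}

```text
clock: 5.03
position: [570.3, -232.9, 16.6]
ee_rot: [0.999, -0.045, 0.002, 0.0]
contact_force: [0.8, -0.1, -0.4]
gripper_width: -0.1
grasp_force: 0.0
```

```bash
cat > look.py <<'E'
from h import *
import sys
pose()
for n,(u0,u1,v0,v1) in {'scene':(195,365,180,310),'side':(205,330,150,275)}.items():
    shot(n,n+sys.argv[1]); P,im=cloud(n+sys.argv[1]); Q=P[v0:v1,u0:u1].reshape(-1,3); Q=Q[np.isfinite(Q[:,2])]
    q=RK.inv().apply(Q-O)
    T=q[(q[:,2]>29)&(q[:,2]<40)&(abs(q[:,0])<40)&(q[:,1]>-118)&(q[:,1]<-4)]
    if len(T): print(n,len(T),'x',np.percentile(T[:,0],[2,98]).round(1),'y',np.percentile(T[:,1],[2,98]).round(1),cv2.minAreaRect(T[:,:2].astype(np.float32)))
E
python3 look.py 1
```

```text
t 5.03 rack TCP [   0.5 -148.3   16.6] toolx [ 1.    -0.003  0.004] tooly [-0.003 -1.     0.   ] toolz [ 0.004 -0.001 -1.   ] F [ 0.8 -0.  -0.4] w -0.1
scene 322 x [-15.9  20.3] y [-114.5  -68. ] ((2.645000457763672, -91.21932983398438), (41.12126159667969, 47.49498748779297), 0.07090097665786743)
side 152 x [-18.3  20.9] y [-111.5  -61.3] ((1.7179832458496094, -69.53689575195312), (90.69658660888672, 41.91444778442383), 89.08476257324219)
```

Call:
{"fn": "send_rows", "kwargs": {"targets": [{"x": 0,"y": -1.2,"z": 0,"ax": 0,"ay": 0,"az": 0,"gripper": 1},{"x": 0,"y": -0.9,"z": 0,"ax": 0,"ay": 0,"az": 0,"gripper": 1},{"x": 0,"y": -0.7,"z": 0,"ax": 0,"ay": 0,"az": 0,"gripper": 1},{"x": 0,"y": -0.7,"z": 0,"ax": 0,"ay": 0,"az": 0,"gripper": 1},{"x": 0,"y": -0.7,"z": 0,"ax": 0,"ay": 0,"az": 0,"gripper": 1}]}}

```text
clock: 5.55
position: [573.5, -188.1, 15.2]
ee_rot: [0.999, -0.043, 0.001, 0.0]
contact_force: [-0.2, -2.5, 2.9]
gripper_width: 0.1
grasp_force: 1.5
```

Call:
{"fn": "send_rows", "kwargs": {"targets": [{"x": 0,"y": -0.7,"z": 0,"ax": 0,"ay": 0,"az": 0,"gripper": 1},{"x": 0,"y": -0.7,"z": 0,"ax": 0,"ay": 0,"az": 0,"gripper": 1},{"x": 0,"y": -0.6,"z": 0,"ax": 0,"ay": 0,"az": 0,"gripper": 1},{"x": 0,"y": -0.5,"z": 0,"ax": 0,"ay": 0,"az": 0,"gripper": 1},{"x": 0,"y": -0.4,"z": 0,"ax": 0,"ay": 0,"az": 0,"gripper": 1}]}}

```text
clock: 5.97
position: [576.0, -159.4, 14.3]
ee_rot: [0.999, -0.043, -0.0, 0.0]
contact_force: [0.0, -2.1, 1.6]
gripper_width: 0.1
grasp_force: 1.3
```

Call:
{"fn": "send_rows", "kwargs": {"targets": [{"x": 0,"y": -0.4,"z": 0,"ax": 0,"ay": 0,"az": 0,"gripper": 1},{"x": 0,"y": -0.2,"z": 0,"ax": 0,"ay": 0,"az": 0,"gripper": 1},{"x": 0,"y": 0,"z": 0,"ax": 0,"ay": 0,"az": 0,"gripper": 1},{"x": 0,"y": 2.0,"z": 0,"ax": 0,"ay": 0,"az": 0,"gripper": 1},{"x": 0,"y": 2.0,"z": -3,"ax": 0,"ay": 0,"az": 0,"gripper": 1}]}}

```text
clock: 6.38
position: [568.5, -192.4, 38.5]
ee_rot: [0.999, -0.044, -0.007, -0.001]
contact_force: [0.2, -0.8, -1.1]
gripper_width: -0.2
grasp_force: 0.0
```

```bash
python3 look.py 2
```

```text
t 6.38 rack TCP [  -4.9 -108.1   38.5] toolx [ 1.     0.    -0.013] tooly [ 0.    -1.    -0.002] toolz [-0.013  0.002 -1.   ] F [ 0.3 -0.8 -1.1] w -0.2
scene 308 x [-17.3  19.3] y [-54.8  -8.7] ((-2.6876983642578125, -59.985511779785156), (107.33965301513672, 42.6038818359375), 82.54322814941406)
side 132 x [-18.8  18.7] y [-54.5 -10.5] ((1.516322135925293, -62.99170684814453), (39.092674255371094, 111.79590606689453), 3.9645211696624756)
```

```bash
cat > geo.py <<'E'
from h import *
def geo(T,M,w=85.,back=13.,show=True):
    M=np.asarray(M); out={}
    for nm,sg in [('push',1),('lift',-1)]:
        c=np.array([[a,sg*(w/2+b),-back] for a in(-11,11) for b in(0,14.5)])@M.T+T; out[nm]=c
    th=np.linspace(0,.6,601)
    lip=np.c_[85-115*np.cos(th)+38*np.sin(th),10+38*np.cos(th)+115*np.sin(th)]
    # lifter upper surface lines (tool x=+11), lip blocked if above surface: find smallest th with lip on/above
    best=0
    for c in out['lift'][2:]:
        d=M[:,2]; zs=c[2]+(lip[:,0]-c[0])*d[2]/d[0]; ok=np.where((lip[:,1]>=zs)|(lip[:,0]>c[0]))[0]
        best=max(best,th[ok[0]] if len(ok) else 9)
    body=np.array([[a,b,-z] for a in(-43,43) for b in(-43,43) for z in(73,160)])@M.T+T
    if show:
        for k,c in out.items(): print(k,'min',c.min(0).round(1),'max',c.max(0).round(1))
        print('theta',best.round(3),'body min',body.min(0).round(),'low corners',body[body[:,2].argsort()[:3]].round().tolist())
    return out,best
E
python3 - <<'E'
from geo import *
for w in [(478,110,0),(517,-302,0)]: print('obst',RK.inv().apply(np.array(w)-O).round())
s,p,r=pose()
down=R.from_matrix(np.array([[1,0,0],[0,-1,0],[0,0,-1.]]).T)
for pit,g in [(35,10),(35,13),(40,12),(30,12)]:
    M=(down*R.from_rotvec([0,pit,0],degrees=True)*R.from_rotvec([0,0,g],degrees=True)).as_matrix()
    o,_=geo(np.zeros(3),M,show=False); c=o['push']
    T=np.array([-2-c[:,0].max(),-61-c[:,1].max(),13-c[:,2].min()])
    print(pit,g,'TCP',T.round(1)); geo(T,M)
E
```

```text
obst [-121.  185.    0.]
obst [ -47. -222.    0.]
t 6.48 rack TCP [   2.1 -111.1   47.3] toolx [ 1.    -0.002  0.006] tooly [-0.002 -1.     0.001] toolz [ 0.006 -0.001 -1.   ] F [ 1.3 -0.5  1.3] w -0.0
35 10 TCP [  2.6 -21.1  14.2]
push min [-21.8 -79.1  13. ] max [ -2.  -61.   26.9]
lift min [-7.7 18.9 22.9] max [12.2 37.  36.8]
theta 0.267 body min [-130.  -71.   45.] low corners [[-80.0, -56.0, 45.0], [-68.0, 29.0, 54.0], [-11.0, -71.0, 94.0]]
35 13 TCP [  4.5 -22.1  15.9]
push min [-22.2 -80.1  13. ] max [ -2.  -61.   27.2]
lift min [-3.9 16.9 25.8] max [16.3 35.9 40. ]
theta 0.313 body min [-130.  -74.   46.] low corners [[-80.0, -54.0, 46.0], [-64.0, 30.0, 57.0], [-11.0, -74.0, 94.0]]
40 12 TCP [  4.9 -21.7  17.6]
push min [-20.8 -79.8  13. ] max [ -2.  -61.   28.8]
lift min [-4.9 17.6 26.3] max [13.8 36.3 42.1]
theta 0.27 body min [-137.  -73.   41.] low corners [[-81.0, -55.0, 41.0], [-67.0, 29.0, 52.0], [-17.0, -73.0, 95.0]]
30 12 TCP [  2.8 -21.7  13. ]
push min [-23.2 -79.8  13. ] max [ -2.  -61.   25.3]
lift min [-5.3 17.6 23.3] max [15.9 36.3 35.6]
theta 0.33 body min [-121.  -73.   51.] low corners [[-78.0, -55.0, 51.0], [-62.0, 29.0, 60.0], [-5.0, -73.0, 93.0]]
```

Call:
{"fn": "send_rows", "kwargs": {"targets": [{"x": -0.5,"y": 0,"z": -3.5,"ax": 0,"ay": 0,"az": 0,"gripper": 1},{"x": -2.5,"y": 0,"z": -3,"ax": 0,"ay": 0,"az": 0,"gripper": 1},{"x": -3,"y": 0,"z": -2.5,"ax": 0,"ay": 0,"az": 0,"gripper": -1},{"x": -3,"y": -1.5,"z": -2,"ax": 0,"ay": 0,"az": 0,"gripper": -1},{"x": -2,"y": -3,"z": 0,"ax": 0,"ay": 0,"az": 0,"gripper": -1}]}}

```text
clock: 6.9
position: [467.1, -140.3, 157.7]
ee_rot: [0.999, -0.046, 0.003, -0.0]
contact_force: [0.9, 1.1, 0.9]
gripper_width: 35.8
grasp_force: 0.0
```

Call:
{"fn": "send_rows", "kwargs": {"targets": [{"x": 0,"y": -2,"z": 0,"ax": 0,"ay": 7,"az": 0,"gripper": -1},{"x": 0,"y": -2,"z": 0,"ax": 0,"ay": 7,"az": 0,"gripper": -1},{"x": 0,"y": 0,"z": 0,"ax": 0,"ay": 7,"az": 0,"gripper": -1},{"x": 0,"y": 0,"z": 0,"ax": 0,"ay": 7,"az": 0,"gripper": -1},{"x": 0,"y": 0,"z": 0,"ax": 0,"ay": 7,"az": 0,"gripper": -1}]}}

```text
clock: 7.32
position: [472.1, -111.6, 178.2]
ee_rot: [0.968, -0.043, 0.249, 0.013]
contact_force: [0.6, -3.2, 1.3]
gripper_width: 85.5
grasp_force: 0.0
```

Call:
{"fn": "send_rows", "kwargs": {"targets": [{"x": 0,"y": 0,"z": 0,"ax": 0,"ay": 0,"az": 5,"gripper": -1},{"x": 0,"y": 0,"z": 0,"ax": 0,"ay": 0,"az": 5,"gripper": -1},{"x": 0,"y": 0,"z": 0,"ax": 0,"ay": 0,"az": 0,"gripper": -1},{"x": 0,"y": 0,"z": 0,"ax": 0,"ay": 0,"az": 0,"gripper": -1}]}}

```text
clock: 7.65
position: [473.6, -113.9, 180.4]
ee_rot: [0.96, -0.128, 0.25, -0.007]
contact_force: [0.1, 0.0, -0.2]
gripper_width: 85.4
grasp_force: 0.0
```

```bash
python3 look.py 3; python3 - <<'E'
from geo import *
s,p,r=pose(); print((R.from_matrix(np.array([[1,0,0],[0,-1,0],[0,0,-1.]]).T).inv()*r).as_rotvec(degrees=True).round(1),np.round(s['joints'],2)); shift([-75,-21.5,60],p,r); shift([-60,-21.5,15],[-75,-21.5,60],r);geo(np.array([2.6,-21.1,14.2]),r.as_matrix())
E
```

```text
t 7.65 rack TCP [-106.2  -38.2  180.4] toolx [ 0.861 -0.174  0.479] tooly [-0.156 -0.985 -0.077] toolz [ 0.485 -0.008 -0.875] F [ 0.1  0.  -0.2] w 85.4
scene 304 x [-17.4  19.4] y [-54.7  -8.6] ((0.5629463195800781, -31.614717483520508), (47.64499282836914, 39.69523620605469), 88.52915954589844)
side 132 x [-18.2  20. ] y [-52.6 -10.5] ((1.5629196166992188, -39.71139144897461), (40.487098693847656, 61.61354446411133), 1.0216994285583496)
t 7.75 rack TCP [-105.9  -38.1  180.3] toolx [ 0.861 -0.174  0.478] tooly [-0.156 -0.985 -0.077] toolz [ 0.485 -0.008 -0.875] F [ 0.5 -0.3 -0.2] w 85.8
[ 2.1 29.   9.9] [ 0.1  -0.01 -0.95  0.62 -0.17  0.62]
shift [-3.38 -1.18 12.01] rows 3.0566425457661457
shift [-0.86  0.11  4.66] rows 1.15608984251823
push min [-22.1 -79.   15.9] max [ -0.9 -60.9  27.5]
lift min [-6.5 18.9 23.6] max [14.7 37.  35.2]
theta 0.327 body min [-119.  -70.   54.] low corners [[-76.0, -55.0, 54.0], [-63.0, 29.0, 61.0], [-2.0, -70.0, 95.0]]
```

Call:
{"fn": "send_rows", "kwargs": {"targets": [{"x": 0,"y": 0,"z": 0,"ax": 0,"ay": -4.5,"az": 0,"gripper": -1},{"x": 0,"y": 0,"z": 0,"ax": 0,"ay": -4.5,"az": 0,"gripper": -1},{"x": 0,"y": 0,"z": 0,"ax": 0,"ay": 0,"az": 0,"gripper": -1}]}}

```text
clock: 8.0
position: [479.9, -122.0, 184.8]
ee_rot: [0.969, -0.133, 0.206, -0.006]
contact_force: [1.7, -0.3, 1.2]
gripper_width: 85.0
grasp_force: 0.0
```

```bash
python3 - <<'E'
from geo import *
s,p,r=pose(); print((R.from_matrix(np.array([[1,0,0],[0,-1,0],[0,0,-1.]]).T).inv()*r).as_rotvec(degrees=True).round(1),np.round(s['joints'],2)); shift([-75,-21.5,70],p,r)
M=r.as_matrix(); o,_=geo(np.zeros(3),M,show=False); c=o['push']
T=np.array([-2-c[:,0].max(),-61-c[:,1].max(),13-c[:,2].min()]);print(T);geo(T,M)
E
```

```text
t 8.0 rack TCP [-99.3 -45.7 184.8] toolx [ 0.899 -0.182  0.398] tooly [-0.17  -0.983 -0.067] toolz [ 0.403 -0.007 -0.915] F [ 1.7 -0.1  1.2] w 85.0
[ 1.8 23.8 10.4] [ 0.13  0.03 -0.75  0.24 -0.4   0.96]
shift [-2.82 -2.02 11.47] rows 2.9226972865679
[  0.56240949 -21.31243265   9.29920835]
push min [-24.2 -79.3  13. ] max [ -2.  -61.   22.7]
lift min [-7.4 18.6 19.7] max [14.9 36.8 29.4]
theta 0.353 body min [-110.  -71.   56.] low corners [[-75.0, -55.0, 56.0], [-60.0, 29.0, 62.0], [2.0, -71.0, 90.0]]
```

Call:
{"fn": "send_rows", "kwargs": {"targets": [{"x": -0.9,"y": -0.6,"z": 3.5,"ax": 0,"ay": 0,"az": 0,"gripper": -1},{"x": -0.9,"y": -0.7,"z": 3.5,"ax": 0,"ay": 0,"az": 0,"gripper": -1},{"x": -0.9,"y": -0.7,"z": 3.5,"ax": 0,"ay": 0,"az": 0,"gripper": -1},{"x": 0,"y": 0,"z": 1,"ax": 0,"ay": 0,"az": 0,"gripper": -1},{"x": 0,"y": 0,"z": 0,"ax": 0,"ay": 0,"az": 0,"gripper": -1}]}}

```text
clock: 8.42
position: [507.5, -110.1, 91.3]
ee_rot: [0.975, -0.129, 0.181, -0.016]
contact_force: [0.5, 0.3, -0.5]
gripper_width: 85.4
grasp_force: 0.0
```

```bash
cat > chk.py <<'E'
from geo import *
import sys
s,p,r=pose(); print((R.from_matrix(np.array([[1,0,0],[0,-1,0],[0,0,-1.]]).T).inv()*r).as_rotvec(degrees=True).round(1),np.round(s['joints'],2))
M=r.as_matrix(); geo(p,M); o,_=geo(np.zeros(3),M,show=False); c=o['push']
if len(sys.argv)>1:
    x,y,z=map(float,sys.argv[1:4])  # pusher tip: max x, max y, min z
    T=np.array([x-c[:,0].max(),y-c[:,1].max(),z-c[:,2].min()]);print('TCP',T.round(1));geo(T,M);shift(T,p,r)
    shift(p+[-10,0,0],p,r);shift(p+[0,10,0],p,r);shift(p+[0,0,10],p,r)
E
python3 chk.py -62 -61 13
```

```text
t 8.42 rack TCP [-72.9 -31.5  91.3] toolx [ 0.92  -0.178  0.349] tooly [-0.161 -0.984 -0.078] toolz [ 0.357  0.015 -0.934] F [ 0.5  0.4 -0.5] w 85.4
[ 2.7 20.8 10. ] [ 0.11  0.24 -0.82  0.36 -0.16  0.85]
push min [-96.8 -89.8  95.2] max [-74.2 -71.6 104. ]
lift min [-80.8   8.1 102.9] max [-58.2  26.3 111.7]Traceback (most recent call last):
  File "chk.py", line 4, in <module>
    M=r.as_matrix(); geo(p,M); o,_=geo(np.zeros(3),M,show=False); c=o['push']
                     ~~~^^^^^
  File "geo.py", line 16, in geo
    print('theta',best.round(3),'body min',body.min(0).round(),'low corners',body[body[:,2].argsort()[:3]].round().tolist())
                  ^^^^^^^^^^
AttributeError: 'int' object has no attribute 'round'
```

```bash
cat > kin.py <<'E'
from geo import *
from scipy.optimize import fsolve
D=[((.385,.008),(182.756,597.662,231.312),[.989,-.148,0,0]),((.133,-.076),(510.947,-40.542,335.43),[.999,-.046,0,0]),
((.03,-.75),(479.9,-122,184.8),[.969,-.133,.206,-.006]),((-.01,-.95),(473.6,-113.9,180.4),[.96,-.128,.25,-.007]),((.24,-.82),(507.5,-110.1,91.3),[.975,-.129,.181,-.016])]
A=[];B=[]
for (a,b),P,q in D:
    d=R.from_quat(q).as_matrix()[:,2]; P=np.array(P); h=P[:2]/np.hypot(*P[:2]); f=a-b
    A+= [[1,0,np.sin(a),np.cos(f),np.sin(f),d[:2]@h],[0,1,np.cos(a),-np.sin(f),np.cos(f),d[2]]]; B+=[P[:2]@h,P[2]]
X,res,rk,sv=np.linalg.lstsq(np.array(A),np.array(B),rcond=None)
r0,z0,L1,L2,a3,L6=X
if __name__=='__main__':
    print(X.round(1),(np.array(A)@X-B).round(1),sv.round(3))
    down=R.from_matrix(np.array([[1,0,0],[0,-1,0],[0,0,-1.]]).T)
    for yaw in (0,):
     for g in (10,):
      for pit in (24,20,16,12,8):
        r=down*R.from_rotvec([0,pit,0],degrees=True)*R.from_rotvec([0,0,g],degrees=True)
        M=r.as_matrix(); o,_=geo(np.zeros(3),M,show=False); c=o['push']
        out=[]
        for x in (-62,-2):
            T=np.array([x-c[:,0].max(),-61-c[:,1].max(),13-c[:,2].min()])
            dw=(RK*r).as_matrix()[:,2]; W=O+RK.apply(T)-L6*dw; rw=np.hypot(W[0],W[1])
            f=lambda v:[r0+L1*np.sin(v[0])+L2*np.cos(v[0]-v[1])+a3*np.sin(v[0]-v[1])-rw, z0+L1*np.cos(v[0])-L2*np.sin(v[0]-v[1])+a3*np.cos(v[0]-v[1])-W[2]]
            v,_,ok,_=fsolve(f,[.2,-.6],full_output=1); ph=v[0]-v[1]
            fa=np.array([W[0]/rw*np.cos(ph),W[1]/rw*np.cos(ph),-np.sin(ph)])
            out+=[(v.round(2).tolist(),ok,round(float(np.arccos(fa@dw)),2), 't-phi',round(float(np.arcsin(-dw[2])-ph),2))]
        print(pit,g,out,T.round(1)); geo(T,M)
E
python3 kin.py
```

```text
[ 37.3 339.4 597.2 405.9 -33.  480.5] [  1.9   0.9  -5.8  -1.2  17.4   2.9 -12.3 -11.6  -1.2   9.1] [4.337 3.181 0.854 0.536 0.196 0.067]
24 10 [([0.53, -0.96], 1, 0.34, 't-phi', -0.34), ([0.54, -0.82], 1, 0.21, 't-phi', -0.21)] [  0.1 -21.1   9.6]
push min [-24.1 -79.1  13. ] max [ -2.  -61.   22.8]
lift min [-8.3 18.9 20. ] max [13.8 37.  29.9]
theta 0.343 body min [-110.  -71.   56.] low corners [[-75.0, -56.0, 56.0], [-61.0, 29.0, 62.0], [2.0, -71.0, 90.0]]
20 10 [([0.5, -0.88], 1, 0.16, 't-phi', -0.16), ([0.52, -0.74], 1, 0.06, 't-phi', -0.04)] [ -0.8 -21.1   7.9]
push min [-24.7 -79.1  13. ] max [ -2.  -61.   21.3]
lift min [-8.5 18.9 18.9] max [14.2 37.  27.2]
theta 0.379 body min [-102.  -71.   59.] low corners [[-73.0, -56.0, 59.0], [-59.0, 29.0, 65.0], [7.0, -71.0, 88.0]]
16 10 [([0.49, -0.8], 1, 0.04, 't-phi', 0.0), ([0.52, -0.66], 1, 0.11, 't-phi', 0.11)] [ -1.7 -21.1   6.2]
push min [-25.2 -79.1  13. ] max [ -2.  -61.   19.7]
lift min [-8.6 18.9 17.8] max [14.6 37.  24.4]
theta 0.419 body min [-94. -71.  63.] low corners [[-70.0, -56.0, 63.0], [-55.0, 29.0, 67.0], [12.0, -71.0, 86.0]]
12 10 [([0.49, -0.72], 1, 0.15, 't-phi', 0.15), ([0.53, -0.59], 1, 0.25, 't-phi', 0.24)] [ -2.7 -21.1   4.6]
push min [-25.7 -79.1  13. ] max [ -2. -61.  18.]
lift min [-8.8 18.9 16.6] max [14.9 37.  21.6]
theta 0.465 body min [-85. -71.  66.] low corners [[-67.0, -56.0, 66.0], [-52.0, 29.0, 69.0], [16.0, -71.0, 83.0]]
8 10 [([0.5, -0.65], 1, 0.28, 't-phi', 0.28), ([0.55, -0.51], 1, 0.38, 't-phi', 0.37)] [ -3.6 -21.1   3. ]
push min [-25.9 -79.1  13. ] max [ -2.  -61.   16.4]
lift min [-8.8 18.9 15.4] max [15.1 37.  18.8]
theta 0.517 body min [-75. -71.  68.] low corners [[-63.0, -56.0, 68.0], [-48.0, 29.0, 70.0], [21.0, -71.0, 80.0]]
```

Joint 5 is at its limit, so steep pitch isn't available here. I'll use a pitch of about 11°. The lift will be mainly upward, and I'll roll the hand afterwards to lower the pusher finger.

```bash
sed -i "s/best=0$/best=np.float64(0)/" geo.py; cat > rot.py <<'E'
from geo import *
import sys
down=R.from_matrix(np.array([[1,0,0],[0,-1,0],[0,0,-1.]]).T)
def tgt(pit,roll): return R.from_rotvec([roll,0,0],degrees=True)*down*R.from_rotvec([0,pit,0],degrees=True)
if __name__=='__main__':
    pit,roll,x,y,z=map(float,sys.argv[1:6]); ref=sys.argv[6] # ref finger tip: max x, inner y, min z
    s,p,r=pose(); q=tgt(pit,roll); M=q.as_matrix(); o,_=geo(np.zeros(3),M,show=False); c=o[ref]
    iy=c[:,1].max() if ref=='push' else c[:,1].min()
    T=np.array([x-c[:,0].max(),y-iy,z-c[:,2].min()]); print('now',np.round(s['joints'],2)); geo(p,r.as_matrix()); print('then',T.round(1)); geo(T,M)
    print('turn',(r.inv()*q).as_rotvec(degrees=True).round(1)); shift(T,p,r); print('if turned first:'); shift(T,p,q)
E
python3 rot.py 11 0 -70 -61 60 push
```

```text
t 8.42 rack TCP [-72.9 -31.5  91.3] toolx [ 0.92  -0.178  0.349] tooly [-0.161 -0.984 -0.078] toolz [ 0.357  0.015 -0.934] F [ 0.5  0.4 -0.5] w 85.4
now [ 0.11  0.24 -0.82  0.36 -0.16  0.85]
push min [-96.8 -89.8  95.2] max [-74.2 -71.6 104. ]
lift min [-80.8   8.1 102.9] max [-58.2  26.3 111.7]
theta 0.0 body min [-176.  -84.  141.] low corners [[-145.0, -67.0, 141.0], [-132.0, 17.0, 148.0], [-66.0, -83.0, 171.0]]
then [-78.3 -18.5  49.3]
push min [-91.6 -75.5  60. ] max [-70.  -61.   64.2]
lift min [-91.6  24.   60. ] max [-70.   38.5  64.2]
theta 0.0 body min [-151.  -62.  113.] low corners [[-134.0, 25.0, 113.0], [-134.0, -62.0, 113.0], [-50.0, -62.0, 129.0]]
turn [ -1.8  -9.8 -10.2]
shift [-2.2  -0.87  3.75] rows 1.0814371208174682
if turned first:
shift [-1.34 -1.3   4.02] rows 1.0810685000152227
```

Call:
{"fn": "send_rows", "kwargs": {"targets": [{"x": 0,"y": 0,"z": 0,"ax": -0.9,"ay": -4.9,"az": -5.1,"gripper": -1},{"x": 0,"y": 0,"z": 0,"ax": -0.9,"ay": -4.9,"az": -5.1,"gripper": -1},{"x": -0.7,"y": -0.6,"z": 2,"ax": 0,"ay": 0,"az": 0,"gripper": -1},{"x": -0.6,"y": -0.7,"z": 2,"ax": 0,"ay": 0,"az": 0,"gripper": -1},{"x": 0,"y": 0,"z": 0,"ax": 0,"ay": 0,"az": 0,"gripper": -1}]}}

```text
clock: 8.83
position: [504.3, -100.5, 49.9]
ee_rot: [0.992, -0.062, 0.114, 0.006]
contact_force: [-1.7, 0.0, 0.0]
gripper_width: 85.5
grasp_force: 0.0
```

```bash
python3 rot.py 11 0 -50 -61 10 push
```

```text
t 8.83 rack TCP [-76.8 -22.2  49.9] toolx [ 0.973 -0.037  0.227] tooly [-0.037 -0.999 -0.003] toolz [ 0.226 -0.006 -0.974] F [-1.7 -0.1  0. ] w 85.5
now [ 0.15  0.34 -0.73  0.21 -0.29  1.1 ]
push min [-92.6 -79.5  59.9] max [-70.7 -64.2  64.9]
lift min [-88.9  20.   60.1] max [-67.   35.3  65.2]
theta 0.0 body min [-157.  -66.  111.] low corners [[-137.0, -63.0, 111.0], [-134.0, 23.0, 111.0], [-53.0, -66.0, 131.0]]
then [-58.3 -18.5  -0.7]
push min [-71.6 -75.5  10. ] max [-50.  -61.   14.2]
lift min [-71.6  24.   10. ] max [-50.   38.5  14.2]
theta 0.0 body min [-131.  -62.   63.] low corners [[-114.0, 25.0, 63.0], [-114.0, -62.0, 63.0], [-30.0, -62.0, 79.0]]
turn [ 0.3 -2.1 -2.1]
shift [ 0.65 -0.42  5.34] rows 1.3160452176396145
if turned first:
shift [ 0.85 -0.37  5.31] rows 1.3147110706486576
```

Call:
{"fn": "send_rows", "kwargs": {"targets": [{"x": 0.2,"y": -0.2,"z": 2,"ax": 0,"ay": 0,"az": -2,"gripper": -1},{"x": 0.3,"y": -0.2,"z": 2,"ax": 0,"ay": 0,"az": 0,"gripper": -1},{"x": 0.3,"y": 0,"z": 0.9,"ax": 0,"ay": 0,"az": 0,"gripper": -1},{"x": 0,"y": 0,"z": 0,"ax": 0,"ay": 0,"az": 0,"gripper": -1}]}}

```text
clock: 9.17
position: [527.1, -99.3, 7.7]
ee_rot: [0.992, -0.045, 0.114, 0.006]
contact_force: [0.7, -0.2, 1.0]
gripper_width: 85.1
grasp_force: 0.0
```

```bash
python3 rot.py 12 0 -30 -61 10 push; python3 look.py 4; python3 - <<'E'
from h import *
im,d=shot('wrist','w4')
a=cv2.imread('pics/side4.png')[150:290,190:350]; b=cv2.imread('pics/w4.png')
cv2.imwrite('pics/c4.png',np.hstack([cv2.resize(a,(400,350)),cv2.resize(b,(400,350))]))
E
```

```text
t 9.17 rack TCP [-54.2 -19.    7.7] toolx [ 0.974 -0.003  0.228] tooly [-0.003 -1.     0.002] toolz [ 0.227 -0.002 -0.974] F [ 0.7 -0.2  1. ] w 85.1
now [ 0.13  0.44 -0.75  0.33 -0.16  1.03]
push min [-68.1 -76.   18. ] max [-46.6 -61.5  23. ]
lift min [-67.8  23.5  17.8] max [-46.3  38.   22.8]
theta 0.0 body min [-133.  -62.   69.] low corners [[-113.0, 24.0, 69.0], [-113.0, -62.0, 69.0], [-29.0, 24.0, 89.0]]
then [-38.1 -18.5  -0.4]
push min [-51.5 -75.5  10. ] max [-30.  -61.   14.6]
lift min [-51.5  24.   10. ] max [-30.   38.5  14.6]
theta 0.0 body min [-113.  -62.   62.] low corners [[-95.0, 25.0, 62.0], [-95.0, -62.0, 62.0], [-11.0, -62.0, 80.0]]
turn [ 0.1 -1.2 -0.1]
shift [ 1.39 -0.06  1.16] rows 0.4418136328127538
if turned first:
shift [ 1.41 -0.05  1.14] rows 0.4424124013825619
t 9.17 rack TCP [-54.2 -19.    7.7] toolx [ 0.974 -0.003  0.228] tooly [-0.003 -1.     0.002] toolz [ 0.227 -0.002 -0.974] F [ 0.7 -0.2  1. ] w 85.1
scene 303 x [-17.6  19.3] y [-54.6  -8.9] ((0.9490509033203125, -45.025115966796875), (39.757896423339844, 76.1967544555664), 2.91243577003479)
side 131 x [-18.   19.4] y [-53.2 -11.7] ((1.0700836181640625, -50.60152816772461), (38.771812438964844, 81.05317687988281), 2.769796848297119)
```

View pics/c4.png

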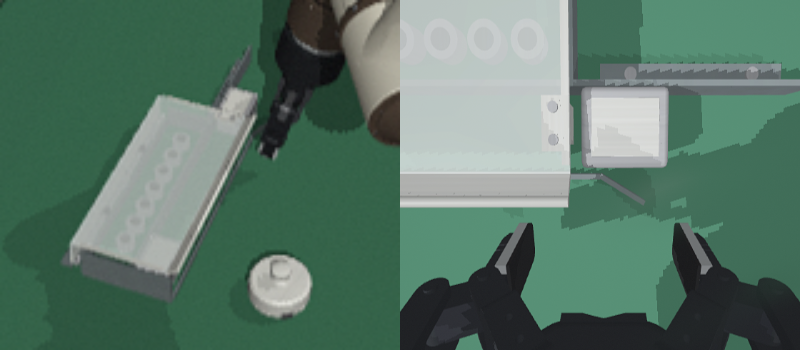

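The picture shows the tin at the entry. The lifter tip (left, about (515,245)) is beside the flap's lip, and the pusher tip (about (695,245)) is behind the tin. Next the tips go in low under the lip.

Call:
{"fn": "send_rows", "kwargs": {"targets": [{"x": 0.6,"y": 0,"z": 0.7,"ax": 0,"ay": -2,"az": 0,"gripper": -1},{"x": 0.7,"y": 0,"z": 0.4,"ax": 0,"ay": 0,"az": 0,"gripper": -1},{"x": 0,"y": 0,"z": 0,"ax": 0,"ay": 0,"az": 0,"gripper": -1}]}}

```text
clock: 9.57
position: [544.6, -100.2, 1.4]
ee_rot: [0.994, -0.045, 0.099, 0.005]
contact_force: [-0.1, 0.2, 0.2]
gripper_width: 85.6
grasp_force: 0.0
```

```bash
python3 rot.py 11 0 -22 -61 10 push
```

```text
t 9.57 rack TCP [-36.7 -18.4   1.4] toolx [ 0.98  -0.003  0.198] tooly [-0.004 -1.     0.001] toolz [ 0.198 -0.001 -0.98 ] F [-0.1  0.2  0.2] w 85.6
now [ 0.13  0.48 -0.64  0.17 -0.26  1.18]
push min [-50.3 -75.4  11.9] max [-28.7 -60.9  16.3]
lift min [-49.9  24.1  11.9] max [-28.3  38.6  16.3]
theta 0.0 body min [-111.  -61.   64.] low corners [[-93.0, 25.0, 64.0], [-93.0, -61.0, 64.0], [-9.0, 25.0, 81.0]]
then [-30.3 -18.5  -0.7]
push min [-43.6 -75.5  10. ] max [-22.  -61.   14.2]
lift min [-43.6  24.   10. ] max [-22.   38.5  14.2]
theta 0.024 body min [-103.  -62.   63.] low corners [[-86.0, 25.0, 63.0], [-86.0, -62.0, 63.0], [-2.0, -62.0, 79.0]]
turn [ 0.1 -0.4 -0.2]
shift [0.59 0.01 0.32] rows 0.16372377021305767
if turned first:
shift [0.59 0.01 0.32] rows 0.16372377021305767
```

Call:
{"fn": "send_rows", "kwargs": {"targets": [{"x": 0.3,"y": 0,"z": 0.1,"ax": 0,"ay": 0,"az": 0,"gripper": -1},{"x": 0.3,"y": 0,"z": 0.1,"ax": 0,"ay": 0,"az": 0,"gripper": -1},{"x": 0.2,"y": 0,"z": 0,"ax": 0,"ay": 0,"az": 0,"gripper": -1}]}}

```text
clock: 9.82
position: [545.7, -101.8, -1.2]
ee_rot: [0.995, -0.045, 0.093, 0.006]
contact_force: [-11.3, 5.7, 6.1]
gripper_width: 84.9
grasp_force: 5.5
```

```bash
python3 rot.py 12 0 -9 -61 37 push
```

```text
t 9.82 rack TCP [-35.5 -19.9  -1.2] toolx [ 0.983 -0.003  0.186] tooly [-0.004 -1.     0.003] toolz [ 0.186 -0.004 -0.983] F [-11.8   4.7   6.1] w 84.9
now [ 0.13  0.49 -0.63  0.16 -0.28  1.2 ]
push min [-48.9 -76.8   9.7] max [-27.2 -62.3  13.8]
lift min [-48.6  22.7   9.3] max [-26.9  37.2  13.5]
theta 0.0 body min [-108.  -63.   62.] low corners [[-91.0, 24.0, 62.0], [-91.0, -62.0, 63.0], [-7.0, 23.0, 78.0]]
then [-17.1 -18.5  26.6]
push min [-30.5 -75.5  37. ] max [ -9.  -61.   41.6]
lift min [-30.5  24.   37. ] max [-9.  38.5 41.6]
theta 0.26 body min [-92. -62.  89.] low corners [[-74.0, 25.0, 89.0], [-74.0, -62.0, 89.0], [10.0, -62.0, 107.0]]
turn [ 0.2  1.3 -0.2]
shift [ 2.33 -0.13 -2.39] rows 0.8147181203980538
if turned first:
shift [ 2.38 -0.14 -2.33] rows 0.8130735746017365
```

Call:
{"fn": "send_rows", "kwargs": {"targets": [{"x": -0.4,"y": 0,"z": -0.2,"ax": 0,"ay": 0,"az": 0,"gripper": -1},{"x": -0.2,"y": 0,"z": -0.6,"ax": 0,"ay": 0,"az": 0,"gripper": -1},{"x": 0,"y": 0,"z": 0,"ax": 0,"ay": 0,"az": 0,"gripper": -1}]}}

```text
clock: 10.07
position: [542.9, -100.5, 7.7]
ee_rot: [0.994, -0.045, 0.098, 0.005]
contact_force: [-0.5, 0.6, 0.1]
gripper_width: 85.2
grasp_force: 0.0
```

```bash
python3 - <<'E'
from h import *
s,p,r=pose(); 
shot('wrist','w5'); P,im=cloud('w5'); q=r.inv().apply(RK.inv().apply(P.reshape(-1,3)-O)-p)
k=np.isfinite(q[:,0])&(abs(q[:,0])<30)&(abs(q[:,1])<75)&(q[:,2]>-75)&(q[:,2]<-1)&(abs(q[:,1])>35)
for sg in(1,-1):
    a=q[k&(q[:,1]*sg>0)]
    for z0 in (-6,-10,-14,-20,-30,-45):
        b=a[abs(a[:,2]-z0)<3]
        if len(b)>3: print(sg,z0,len(b),'x',np.percentile(b[:,0],[2,98]).round(1),'y',np.percentile(b[:,1],[2,98]).round(1))
    print('tip z max',np.percentile(a[:,2],[90,98,99.5]).round(1))
E
python3 rot.py 12 0 -24 -61 15 push
```

```text
t 10.07 rack TCP [-38.4 -18.8   7.7] toolx [ 0.981 -0.003  0.196] tooly [-0.004 -1.     0.001] toolz [ 0.196 -0.001 -0.981] F [-0.5  0.5  0.1] w 85.2
1 -14 88 x [-8.5  9.6] y [42.8 43.5]
1 -20 356 x [-9.6 28.8] y [35.2 53.9]
1 -30 506 x [-9.4 12.1] y [42.7 56.4]
1 -45 642 x [-7.8 12.1] y [42.7 56.3]
tip z max [-31.4 -19.8 -16.1]
-1 -14 16 x [-9.7 -4.2] y [-42.6 -42.1]
-1 -20 86 x [-10.2  -0.6] y [-42.7 -41.9]
-1 -30 2059 x [-6.6 29.9] y [-74.3 -35.8]
-1 -45 1760 x [-5.7 17.8] y [-73.7 -36.4]
tip z max [-32.1 -30.3 -21.7]
t 10.12 rack TCP [-37.9 -18.8   7.5] toolx [ 0.981 -0.003  0.196] tooly [-0.004 -1.     0.001] toolz [ 0.196 -0.001 -0.981] F [ 0.1  0.4 -0. ] w 85.1
now [ 0.13  0.47 -0.63  0.16 -0.28  1.2 ]
push min [-51.5 -75.8  18.1] max [-29.8 -61.2  22.5]
lift min [-51.1  23.7  18.1] max [-29.5  38.3  22.4]
theta 0.0 body min [-112.  -62.   71.] low corners [[-94.0, 24.0, 71.0], [-95.0, -62.0, 71.0], [-10.0, 24.0, 88.0]]
then [-32.1 -18.5   4.6]
push min [-45.5 -75.5  15. ] max [-24.  -61.   19.6]
lift min [-45.5  24.   15. ] max [-24.   38.5  19.6]
theta 0.0 body min [-107.  -62.   67.] low corners [[-89.0, 25.0, 67.0], [-89.0, -62.0, 67.0], [-5.0, -62.0, 85.0]]
turn [ 0.1  0.7 -0.2]
shift [ 0.52 -0.03  0.4 ] rows 0.16017910855467582
if turned first:
shift [ 0.51 -0.03  0.41] rows 0.15977006083085188
```

Call:
{"fn": "send_rows", "kwargs": {"targets": [{"x": -0.14,"y": 0,"z": 0.7,"ax": 0,"ay": 0,"az": 0,"gripper": -1},{"x": 0,"y": 0,"z": 0,"ax": 0,"ay": 0,"az": 0,"gripper": -1},{"x": 0.33,"y": 0,"z": -0.14,"ax": 0,"ay": 0,"az": 0,"gripper": -1},{"x": 0.41,"y": 0,"z": -0.53,"ax": 0,"ay": 0,"az": 0,"gripper": -1},{"x": 0.48,"y": 0,"z": -0.62,"ax": 0,"ay": 0,"az": 0,"gripper": -1}]}}

```text
clock: 10.53
position: [550.1, -101.7, 13.4]
ee_rot: [0.994, -0.045, 0.094, 0.005]
contact_force: [-4.1, 1.8, 1.2]
gripper_width: 85.2
grasp_force: 2.1
```

Call:
{"fn": "send_rows", "kwargs": {"targets": [{"x": 0.5,"y": 0,"z": -0.6,"ax": 0,"ay": 0,"az": 0,"gripper": -1},{"x": 0.5,"y": 0,"z": -0.5,"ax": 0,"ay": 0,"az": 0,"gripper": -1},{"x": 0,"y": 0,"z": 0,"ax": 0,"ay": 0,"az": 0,"gripper": -1}]}}

```text
clock: 10.78
position: [558.1, -102.4, 27.7]
ee_rot: [0.994, -0.045, 0.095, 0.005]
contact_force: [-7.9, 2.2, 3.6]
gripper_width: 85.4
grasp_force: 3.2
```

```bash
cat > flap.py <<'E'
from h import *
import sys
im,d=shot('wrist','f'+sys.argv[1]); P,im=cloud('f'+sys.argv[1]); q=RK.inv().apply(P.reshape(-1,3)-O)
# flap top seen away from the fingers: plane fit over x 20..70 (closed z=43)
k=np.isfinite(q[:,0])&(q[:,0]>15)&(q[:,0]<70)&(q[:,1]>30)&(q[:,1]<200)&(q[:,2]>41)
b=q[k]; 
if len(b)>50:
    c=np.polyfit(b[:,0],b[:,2],1); print('flap pts',len(b),'slope angle',-np.arctan(c[0]).round(3),'z med',np.median(b[:,2]).round(1))
E
python3 flap.py 1; python3 rot.py 12 13 -9 -61 14 push
```

```text
flap pts 22028 slope angle 0.24 z med 54.8
t 10.83 rack TCP [-23.5 -19.4  27.2] toolx [ 0.982 -0.004  0.189] tooly [-0.004 -1.     0.002] toolz [ 0.189 -0.003 -0.982] F [-6.2  1.4  2.8] w 85.4
now [ 0.13  0.45 -0.56  0.12 -0.37  1.25]
push min [-37.  -76.4  38. ] max [-15.3 -61.8  42.2]
lift min [-36.6  23.1  37.8] max [-14.9  37.7  42. ]
theta 0.198 body min [-96. -62.  91.] low corners [[-79.0, 24.0, 91.0], [-80.0, -62.0, 91.0], [5.0, 24.0, 107.0]]
then [-17.1 -17.2  16.7]
push min [-30.5 -76.2  14. ] max [ -9.  -61.   21.7]
lift min [-30.5  20.8  36.4] max [-9.  35.9 44.1]
theta 0.264 body min [-92. -96.  68.] low corners [[-74.0, -73.0, 68.0], [10.0, -77.0, 85.0], [-74.0, 11.0, 87.0]]
turn [12.9  1.   2.4]
shift [ 0.43 -0.22  1.16] rows 0.30647387227020684
if turned first:
shift [0.4  0.03 1.19] rows 0.3062894161161094
```

Call:
{"fn": "send_rows", "kwargs": {"targets": [{"x": 0.15,"y": -0.06,"z": 0.38,"ax": 4.3,"ay": 0.3,"az": 0.8,"gripper": -1},{"x": 0.15,"y": -0.06,"z": 0.38,"ax": 4.3,"ay": 0.3,"az": 0.8,"gripper": -1},{"x": 0.15,"y": -0.06,"z": 0.38,"ax": 4.3,"ay": 0.3,"az": 0.8,"gripper": -1},{"x": 0,"y": 0,"z": 0,"ax": 0,"ay": 0,"az": 0,"gripper": -1}]}}

```text
clock: 11.17
position: [561.9, -100.7, 16.8]
ee_rot: [0.988, -0.056, 0.103, -0.102]
contact_force: [-12.7, 2.9, 7.7]
gripper_width: 85.3
grasp_force: 0.4
```

```bash
python3 flap.py 2; python3 rot.py 12 13 -6 -55 14 push; python3 - <<'E'
from h import *
s,p,r=pose(); shift(p+[0,10,0],p,r); shift(p+[10,0,0],p,r)
E
python3 look.py 5
```

```text
flap pts 18599 slope angle 0.272 z med 56.7
t 11.22 rack TCP [-19.6 -18.4  16.9] toolx [ 0.98  -0.045  0.193] tooly [-0.004 -0.978 -0.208] toolz [ 0.198  0.203 -0.959] F [-10.7  -5.    5.5] w 84.9
now [-0.02  0.49 -0.36 -0.38 -0.53  1.79]
push min [-33.2 -77.3  15.4] max [-11.5 -62.1  22.7]
lift min [-32.7  20.   36.1] max [-11.1  35.2  43.4]
theta 0.242 body min [-94. -95.  70.] low corners [[-76.0, -73.0, 70.0], [8.0, -77.0, 86.0], [-76.0, 11.0, 88.0]]
then [-14.1 -11.2  16.7]
push min [-27.5 -70.2  14. ] max [ -6.  -55.   21.7]
lift min [-27.5  26.8  36.4] max [-6.  41.9 44.1]
theta 0.298 body min [-89. -90.  68.] low corners [[-71.0, -67.0, 68.0], [13.0, -71.0, 85.0], [-71.0, 17.0, 87.0]]
turn [ 1.   0.6 -0. ]
shift [ 0.5  -0.7   0.28] rows 0.2206474707882662
if turned first:
shift [ 0.5  -0.69  0.3 ] rows 0.22033720304525534
t 11.22 rack TCP [-19.6 -18.4  16.9] toolx [ 0.98  -0.045  0.193] tooly [-0.004 -0.978 -0.208] toolz [ 0.198  0.203 -0.959] F [-10.7  -5.    5.5] w 84.9
shift [-0.05 -0.98  0.2 ] rows 0.24425584152964766
shift [ 0.98 -0.    0.2 ] rows 0.2439512146351217
t 11.22 rack TCP [-19.6 -18.4  16.9] toolx [ 0.98  -0.045  0.193] tooly [-0.004 -0.978 -0.208] toolz [ 0.198  0.203 -0.959] F [-10.7  -5.    5.5] w 84.9
scene 340 x [-19.6  19.3] y [-77.8  -9.1] ((-3.938720703125, -58.51455307006836), (53.341522216796875, 102.32847595214844), 2.181128978729248)
side 34 x [-34.8  22.5] y [-98.4  -5.2] ((8.80528450012207, -59.72771072387695), (68.01179504394531, 90.17277526855469), 50.51228713989258)
```

View pics/f2.png

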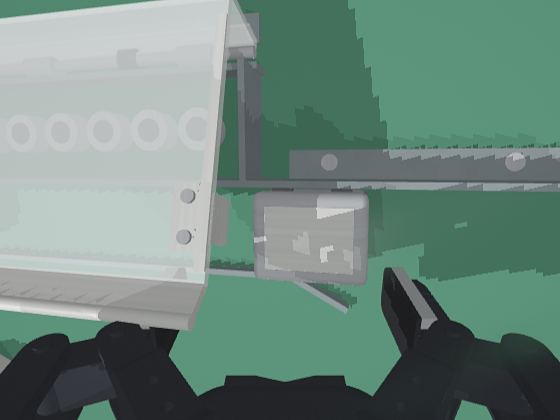

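The flap is up 0.27 rad. The tin spans about (255–368, 192–283) px at the entry, and the pusher at (410,290) is behind it but overlaps it only slightly. I'll move in a few mm, then push.

Call:
{"fn": "send_rows", "kwargs": {"targets": [{"x": 0.32,"y": -0.02,"z": -0.04,"ax": 0,"ay": 0,"az": 0,"gripper": -1},{"x": 0.32,"y": -0.02,"z": -0.04,"ax": 0,"ay": 0,"az": 0,"gripper": -1},{"x": 0,"y": 0,"z": 0,"ax": 0,"ay": 0,"az": 0,"gripper": -1}]}}

```text
clock: 11.57
position: [562.4, -101.6, 18.4]
ee_rot: [0.989, -0.053, 0.098, -0.099]
contact_force: [-20.7, -2.0, 13.6]
gripper_width: 85.2
grasp_force: 0.0
```

```bash
python3 rot.py 12 13 -6 8 16 push
```

```text
t 11.57 rack TCP [-18.9 -18.2  18.4] toolx [ 0.982 -0.039  0.183] tooly [-0.001 -0.978 -0.206] toolz [ 0.188  0.203 -0.961] F [-20.4  -3.8  13.6] w 85.2
now [-0.02  0.49 -0.35 -0.37 -0.55  1.78]
push min [-32.1 -77.1  17.1] max [-10.5 -62.   24.1]
lift min [-32.1  20.3  37.6] max [-10.5  35.3  44.6]
theta 0.257 body min [-91. -94.  72.] low corners [[-75.0, -73.0, 72.0], [10.0, -77.0, 88.0], [-75.0, 11.0, 90.0]]
then [-14.1  51.8  18.7]
push min [-27.5  -7.2  16. ] max [-6.   8.  23.7]
lift min [-27.5  89.8  38.4] max [ -6.  104.9  46.1]
theta 0.302 body min [-89. -27.  70.] low corners [[-71.0, -4.0, 70.0], [13.0, -8.0, 87.0], [-71.0, 80.0, 89.0]]
turn [1.1 1.2 0.2]
shift [ 0.2  -6.86  1.48] rows 1.7123618847285955
if turned first:
shift [ 0.15 -6.83  1.61] rows 1.7119015105074162
```

Call:
{"fn": "send_rows", "kwargs": {"targets": [{"x": -0.2,"y": 0,"z": -0.04,"ax": 0,"ay": 0,"az": 0,"gripper": -1},{"x": 0,"y": 0,"z": 0,"ax": 0,"ay": 0,"az": 0,"gripper": -1},{"x": 0.36,"y": -0.09,"z": -0.4,"ax": 0,"ay": 0,"az": 0,"gripper": -1},{"x": 0.36,"y": -0.09,"z": -0.4,"ax": 0,"ay": 0,"az": 0,"gripper": -1},{"x": 0,"y": 0,"z": 0,"ax": 0,"ay": 0,"az": 0,"gripper": -1}]}}

```text
clock: 11.98
position: [572.2, -102.5, 30.1]
ee_rot: [0.988, -0.054, 0.105, -0.098]
contact_force: [-7.6, -1.3, 4.8]
gripper_width: 85.4
grasp_force: 0.0
```

```bash
python3 flap.py 3; python3 rot.py 12 18 -4 -61 17 push
```

```text
flap pts 19311 slope angle 0.414 z med 65.6
t 12.03 rack TCP [ -8.7 -18.4  29.9] toolx [ 0.979 -0.042  0.198] tooly [-0.001 -0.979 -0.205] toolz [ 0.202  0.201 -0.959] F [-6.8 -1.4  3.3] w 85.4
now [-0.01  0.48 -0.34 -0.36 -0.56  1.76]
push min [-22.1 -77.2  28.5] max [ -0.6 -62.1  35.8]
lift min [-22.1  20.2  48.9] max [-0.5 35.3 56.2]
theta 0.385 body min [-83. -94.  83.] low corners [[-66.0, -73.0, 83.0], [19.0, -77.0, 100.0], [-66.0, 11.0, 100.0]]
then [-12.1 -17.4  24.7]
push min [-25.5 -76.2  17. ] max [ -4.  -61.   25.8]
lift min [-25.5  18.4  47.7] max [-4.  33.6 56.6]
theta 0.347 body min [ -87. -109.   71.] low corners [[-69.0, -78.0, 71.0], [15.0, -83.0, 88.0], [-69.0, 4.0, 97.0]]
turn [6.  0.3 1.2]
shift [-0.43  0.01  0.45] rows 0.15182804387791138
if turned first:
shift [-0.44  0.06  0.44] rows 0.15247316690817353
```

Call:
{"fn": "send_rows", "kwargs": {"targets": [{"x": -0.4,"y": 0,"z": 0,"ax": 0,"ay": 0,"az": 0,"gripper": -1},{"x": 0,"y": 0,"z": 0.22,"ax": 3,"ay": 0.1,"az": 0.6,"gripper": -1},{"x": 0,"y": 0,"z": 0.22,"ax": 3,"ay": 0.2,"az": 0.6,"gripper": -1},{"x": 0,"y": 0,"z": 0,"ax": 0,"ay": 0,"az": 0,"gripper": -1}]}}

```text
clock: 12.37
position: [570.2, -101.2, 23.9]
ee_rot: [0.98, -0.06, 0.11, -0.152]
contact_force: [-7.1, -1.2, 5.9]
gripper_width: 85.6
grasp_force: 0.3
```

```bash
python3 flap.py 4; python3 rot.py 12 18 -4 10 17 push;  python3 - <<'E'
from h import *
s,p,r=pose(); shift(p+[0,10,0],p,r); shift(p+[10,0,0],p,r)
E
```

```text
flap pts 17604 slope angle 0.378 z med 63.1
t 12.42 rack TCP [-11.1 -17.7  24. ] toolx [ 0.978 -0.066  0.198] tooly [-0.002 -0.951 -0.309] toolz [ 0.208  0.302 -0.93 ] F [-6.4 -1.3  3.8] w 85.2
now [-0.09  0.5  -0.28 -0.53 -0.64  1.95]
push min [-24.7 -76.6  16.3] max [ -3.2 -61.4  25.1]
lift min [-24.5  18.   47.1] max [-3.  33.3 55.9]
theta 0.355 body min [ -87. -110.   70.] low corners [[-68.0, -78.0, 70.0], [16.0, -84.0, 87.0], [-68.0, 4.0, 97.0]]
then [-12.1  53.6  24.7]
push min [-25.5  -5.2  17. ] max [-4.  10.  25.8]
lift min [-25.5  89.4  47.7] max [ -4.  104.6  56.6]
theta 0.347 body min [-87. -38.  71.] low corners [[-69.0, -7.0, 71.0], [15.0, -12.0, 88.0], [-69.0, 75.0, 97.0]]
turn [-0.  -0.  -0.1]
shift [-0.54 -6.81  2.07] rows 1.7410021934838698
if turned first:
shift [-0.53 -6.81  2.07] rows 1.7408193794412423
t 12.42 rack TCP [-11.1 -17.7  24. ] toolx [ 0.978 -0.066  0.198] tooly [-0.002 -0.951 -0.309] toolz [ 0.208  0.302 -0.93 ] F [-6.4 -1.3  3.8] w 85.2
shift [-0.07 -0.95  0.3 ] rows 0.24358515948773457
shift [ 0.98 -0.    0.21] rows 0.24445060351935236
```

Call:
{"fn": "send_rows", "kwargs": {"targets": [{"x": -0.05,"y": -0.67,"z": 0.2,"ax": 0,"ay": 0,"az": 0,"gripper": -1},{"x": -0.05,"y": -0.67,"z": 0.2,"ax": 0,"ay": 0,"az": 0,"gripper": -1},{"x": -0.05,"y": -0.67,"z": 0.2,"ax": 0,"ay": 0,"az": 0,"gripper": -1},{"x": -0.05,"y": -0.67,"z": 0.2,"ax": 0,"ay": 0,"az": 0,"gripper": -1}]}}

```text
clock: 12.75
position: [572.7, -73.8, 24.4]
ee_rot: [0.981, -0.06, 0.111, -0.15]
contact_force: [-4.5, -3.2, 1.1]
gripper_width: 85.4
grasp_force: 1.3
```

```bash
python3 flap.py 5; python3 rot.py 12 18 -4 10 17 push
```

```text
flap pts 27074 slope angle 0.378 z med 63.6
t 12.8 rack TCP [-11.   11.9  24.4] toolx [ 0.978 -0.065  0.199] tooly [-0.    -0.951 -0.308] toolz [ 0.209  0.301 -0.93 ] F [-3.8  1.   0.9] w 85.2
now [-0.04  0.5  -0.29 -0.53 -0.61  1.9 ]
push min [-24.5 -47.   16.8] max [ -3.  -31.8  25.6]
lift min [-24.5  47.7  47.4] max [-3.  62.9 56.3]
theta 0.356 body min [-87. -80.  71.] low corners [[-68.0, -48.0, 71.0], [16.0, -54.0, 88.0], [-68.0, 34.0, 97.0]]
then [-12.1  53.6  24.7]
push min [-25.5  -5.2  17. ] max [-4.  10.  25.8]
lift min [-25.5  89.4  47.7] max [ -4.  104.6  56.6]
theta 0.347 body min [-87. -38.  71.] low corners [[-69.0, -7.0, 71.0], [15.0, -12.0, 88.0], [-69.0, 75.0, 97.0]]
turn [ 0.  -0.1 -0. ]
shift [-0.37 -3.98  1.21] rows 1.0186073706830105
if turned first:
shift [-0.36 -3.98  1.22] rows 1.0191036642097364
```

View pics/f5.png

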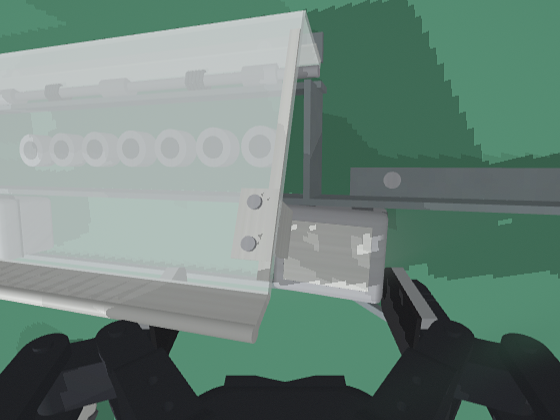

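The pusher at (390,280) is on the tin's rear face. The tin, about (278–385, 207–300) px, is sliding under the keeper with the flap at 0.38 rad. I'll continue.

Call:
{"fn": "send_rows", "kwargs": {"targets": [{"x": -0.04,"y": -0.67,"z": 0.2,"ax": 0,"ay": 0,"az": 0,"gripper": -1},{"x": -0.04,"y": -0.67,"z": 0.2,"ax": 0,"ay": 0,"az": 0,"gripper": -1},{"x": -0.04,"y": -0.67,"z": 0.2,"ax": 0,"ay": 0,"az": 0,"gripper": -1},{"x": -0.04,"y": -0.67,"z": 0.2,"ax": 0,"ay": 0,"az": 0,"gripper": -1},{"x": -0.04,"y": -0.67,"z": 0.2,"ax": 0,"ay": 0,"az": 0,"gripper": -1}]}}

```text
clock: 13.22
position: [576.2, -38.9, 24.9]
ee_rot: [0.981, -0.06, 0.111, -0.15]
contact_force: [-4.6, -3.5, 0.3]
gripper_width: 85.5
grasp_force: 1.4
```

Call:
{"fn": "send_rows", "kwargs": {"targets": [{"x": -0.04,"y": -0.6,"z": 0.2,"ax": 0,"ay": 0,"az": 0,"gripper": -1},{"x": -0.02,"y": -0.3,"z": 0.1,"ax": 0,"ay": 0,"az": 0,"gripper": -1},{"x": 0,"y": 0,"z": 0,"ax": 0,"ay": 0,"az": 0,"gripper": -1}]}}

```text
clock: 13.47
position: [576.9, -29.0, 25.0]
ee_rot: [0.981, -0.06, 0.11, -0.15]
contact_force: [-4.7, -1.1, 2.5]
gripper_width: 85.1
grasp_force: 1.2
```

```bash
python3 flap.py 6; python3 rot.py 12 18 -64 12 17 push; python3 - <<'E'
from h import *
P,im=cloud('f6'); q=RK.inv().apply(P.reshape(-1,3)-O)
E
```

```text
flap pts 45219 slope angle 0.388 z med 64.5
t 13.52 rack TCP [-10.8  55.4  25. ] toolx [ 0.978 -0.065  0.199] tooly [-0.001 -0.951 -0.308] toolz [ 0.209  0.301 -0.93 ] F [-5.  -1.   2.8] w 85.7
now [ 0.05  0.49 -0.31 -0.52 -0.57  1.81]
push min [-24.3  -3.5  17.3] max [-2.8 11.8 26.2]
lift min [-24.2  91.2  48. ] max [ -2.7 106.4  56.8]
theta 0.36 body min [-86. -36.  71.] low corners [[-68.0, -5.0, 71.0], [16.0, -10.0, 88.0], [-68.0, 77.0, 98.0]]
then [-72.1  55.6  24.7]
push min [-85.5  -3.2  17. ] max [-64.   12.   25.8]
lift min [-85.5  91.4  47.7] max [-64.  106.6  56.6]
theta 0.0 body min [-147.  -36.   71.] low corners [[-129.0, -5.0, 71.0], [-45.0, -10.0, 88.0], [-129.0, 77.0, 97.0]]
turn [ 0.1 -0.1 -0. ]
shift [-6.   -0.01 -1.25] rows 1.4948374376171627
if turned first:
shift [-6.   -0.02 -1.24] rows 1.4943478678901032
```

View pics/f6.png

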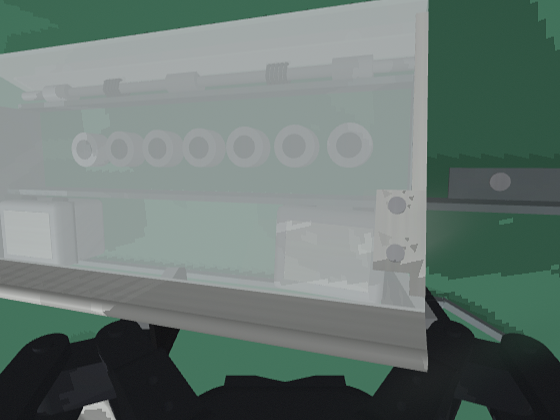

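The tin is inside, at about (278–375, 222–290) px, with its rear edge just past the keeper at (400,270). I'll push 8 mm more for margin, ease back, and then withdraw straight to the front.

Call:
{"fn": "send_rows", "kwargs": {"targets": [{"x": -0.03,"y": -0.4,"z": 0.12,"ax": 0,"ay": 0,"az": 0,"gripper": -1},{"x": -0.03,"y": -0.4,"z": 0.12,"ax": 0,"ay": 0,"az": 0,"gripper": -1},{"x": 0,"y": 0,"z": 0,"ax": 0,"ay": 0,"az": 0,"gripper": -1},{"x": 0,"y": 0.3,"z": -0.1,"ax": 0,"ay": 0,"az": 0,"gripper": -1},{"x": 0,"y": 0,"z": 0,"ax": 0,"ay": 0,"az": 0,"gripper": -1}]}}

```text
clock: 13.93
position: [578.8, -23.9, 25.4]
ee_rot: [0.98, -0.059, 0.112, -0.15]
contact_force: [-2.0, -0.6, -0.3]
gripper_width: 85.3
grasp_force: 0.0
```

Call:
{"fn": "send_rows", "kwargs": {"targets": [{"x": -1.0,"y": 0,"z": -0.2,"ax": 0,"ay": 0,"az": 0,"gripper": -1},{"x": -1.2,"y": 0,"z": -0.25,"ax": 0,"ay": 0,"az": 0,"gripper": -1},{"x": -1.3,"y": 0,"z": -0.25,"ax": 0,"ay": 0,"az": 0,"gripper": -1},{"x": -1.5,"y": 0,"z": -0.3,"ax": 0,"ay": 0,"az": 0,"gripper": -1},{"x": -1.5,"y": 0,"z": -0.3,"ax": 0,"ay": 0,"az": 0,"gripper": -1}]}}

```text
clock: 14.35
position: [512.6, -17.8, 24.7]
ee_rot: [0.98, -0.06, 0.113, -0.15]
contact_force: [-0.5, -0.8, 0.1]
gripper_width: 85.8
grasp_force: 0.0
```

```bash
python3 flap.py 7; python3 - <<'E'
from h import *
s,p,r=pose(); shift(p+[-20,-40,100],p,r)
E
```

```text
flap pts 20395 slope angle -0.001 z med 43.3
t 14.4 rack TCP [-79.6  61.1  24.2] toolx [ 0.978 -0.067  0.2  ] tooly [-0.002 -0.951 -0.308] toolz [ 0.211  0.301 -0.93 ] F [-3.6  1.2 -0.4] w 85.0
shift [  0.31   0.73 -10.93] rows 2.6728624978070283
```

Closed, slope 0. I'll raise the hand clear and check.

Call:
{"fn": "send_rows", "kwargs": {"targets": [{"x": -0.5,"y": 0.2,"z": -3,"ax": 0,"ay": 0,"az": 0,"gripper": -1},{"x": 0,"y": 0.2,"z": -4,"ax": 0,"ay": 0,"az": 0,"gripper": -1},{"x": 0,"y": 0.2,"z": -4,"ax": 0,"ay": 0,"az": 0,"gripper": -1},{"x": 0,"y": 0.2,"z": -4,"ax": 0,"ay": 0,"az": 0,"gripper": -1},{"x": 0,"y": 0,"z": 0,"ax": 0,"ay": 0,"az": 0,"gripper": -1}]}}

```text
clock: 14.82
position: [474.8, -68.9, 168.5]
ee_rot: [0.98, -0.058, 0.12, -0.149]
contact_force: [-0.3, 1.1, -0.9]
gripper_width: 85.0
grasp_force: 0.0
```

```bash
python3 flap.py 8; python3 - <<'E'
from h import *
pose()
P,im=cloud('f8')
shot('scene','s9');shot('side','d9')
for c,n in (('scene','s9'),('side','d9')):
    a=np.load(f'pics/{c}0.npz')['im'].astype(int);b=np.load(f'pics/{n}.npz')['im'].astype(int)
    for t in ['weight_a','spool_a','eraser','chalk']:
        for x in arm.boxes_of(c,t)[:2]: print(c,t,round(x['score'],2),np.round(x['rect']).tolist())
cv2.imwrite('pics/c9.png',np.hstack([cv2.resize(cv2.imread('pics/f8.png'),(400,300)),cv2.resize(cv2.imread('pics/s9.png')[150:360,40:400],(400,300))]))
E
```

```text
flap pts 2232 slope angle 0.001 z med 41.3
t 14.87 rack TCP [-110.2    7.8  165.3] toolx [ 0.975 -0.067  0.213] tooly [ 0.002 -0.952 -0.307] toolz [ 0.224  0.3   -0.927] F [-0.3  0.1  0. ] w 85.4
scene weight_a 0.84 [67.0, 312.0, 40.0, 35.0]
scene weight_a 0.59 [270.0, 186.0, 23.0, 15.0]
scene spool_a 0.56 [143.0, 284.0, 18.0, 26.0]
scene spool_a 0.47 [341.0, 137.0, 12.0, 19.0]
scene eraser 0.43 [372.0, 157.0, 16.0, 5.0]
scene chalk 0.71 [90.0, 365.0, 36.0, 29.0]
side weight_a 0.91 [284.0, 251.0, 31.0, 24.0]
side spool_a 0.6 [260.0, 361.0, 16.0, 29.0]
side spool_a 0.54 [314.0, 147.0, 10.0, 14.0]
side eraser 0.44 [212.0, 360.0, 20.0, 19.0]
side chalk 0.62 [297.0, 123.0, 16.0, 12.0]
```

View pics/c9.png

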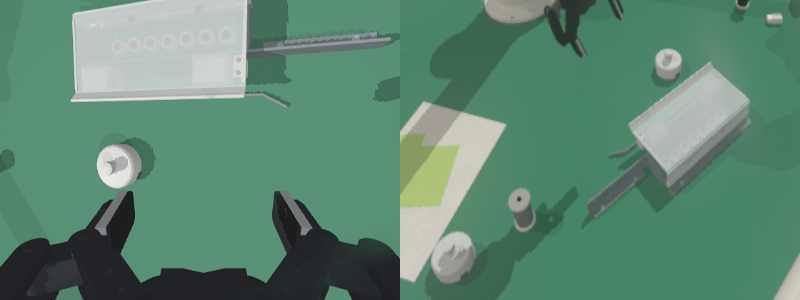

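The flap is closed. The tin shows inside at (210,68) px, left of the keeper at (238,65). The other objects have not moved and the hand is clear.

```bash
python3 -c "
from bench import arm
print(arm.job_done())"
```

```text
the job is handed in; nothing more can be done
None
```

The pin tin is in the rack past the keeper, the flap closed by itself, the other things look unmoved, and the job is handed in at about 15 s of the 64 s; the tool's verdict was not shown.

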